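# Close the block heater and hold the support bracket over its lid opening

## Task

The block heater's two-leaf lid stands open: first swing both leaves fully shut so that they lie flat, edge to edge. Then pick up the offset support bracket by its balance point on the bar and hold it level in the air, with its collar centred above the square opening in the middle of the closed lid and the collar's underside about 5 cm above the lid, ready for a colleague to fix it in place. Finish while still holding it there, still and touching nothing else, and leave the tube rack, bottle and tip box where they are.

Things in the scene. Friction and masses are not known exactly. Their poses are not given: they have to be found in the camera images.
- port (a point): Centre of the 52 x 52 mm opening of the closed lid (half in each leaf), at the closed lid's top face, 86 mm above the table. The block heater is a fixed beige box, 200 mm along its x, 180 mm along its y, walls 80 mm high, black display on its -x side. Axes are the heater's: z up, x along both hinge lines.
- lid_left (a joint): Angle (rad) of the lid leaf on the heater's +y wall: 0 = shut, lying flat on a stop; 1.6 = open. Starts at 0.9 to 1.45. Stiff hinge: it stays where left; about 2 N near the free edge moves it. Plate 196 mm along the hinge, 89 mm hinge to free edge, 6 mm thick; mid free edge has a notch 52 wide, 25 mm deep, beyond that (30 mm or more from the middle) it is whole. No handle: push its outer face.
- lid_right (a joint): Angle (rad) of the other, identical leaf, on the heater's -y wall: 0 = shut, lying flat on a stop; 1.6 = open. The mirror image of lid_left, also in stiffness and start.
- lid_left_hinge (a point): Middle of lid_left's hinge line, on top of the heater's +y wall: 90 mm from the heater's centre, 80 mm above the table, on the leaf's inner face (the outer face is 6 mm farther along z). Axes turn with the leaf: x along the hinge, z out of the outer face (up when shut), -y towards the free edge.
- lid_right_hinge (a point): Middle of lid_right's hinge line, on top of the heater's -y wall: 90 mm from the heater's centre, 80 mm above the table, on the leaf's inner face (the outer face is 6 mm farther along z). Axes turn with the leaf: x along the hinge, z out of the outer face, +y towards the free edge.
- lid_left_edge (a point): Middle of the free edge of lid_left (inside the notch's mouth), on the outer face, 89 mm from the hinge.
- lid_right_edge (a point): Middle of the free edge of lid_right (inside the notch's mouth), on the outer face, 89 mm from the hinge.
- heater: The block heater; origin at the centre of its underside, axes as for port.
- bracket: Loose support bracket, 0.4 to 0.7 kg: heavy grey cast boss (44 x 44, 48 mm high), flat steel bar, aluminium collar (64 mm across, bore 52, 40 high). Lies on boss and collar, the bar bridging them. Origin on the underside plane below the balance point; x along the bar to the collar, z up. Boss x = -75 to -31 mm, with a thumbscrew 19 mm beyond; collar centre at x = 147 mm.
- bracket_balance (a point): The balance point (centre of mass along the bar) at mid-height of the bar, 30 mm above the bracket's underside, 31 mm from the boss's face. The bar is 12 mm wide and 20 mm high here (20 to 40 mm above the underside), with open air below it. Grip it across its width. Axes as for the bracket.
- bracket_collar (a point): Centre of the collar on its underside, 147 mm from the balance point along the bracket's x. Axes as for the bracket.
- tube_rack: Bystander: yellow wire rack with capped tubes, 104 x 116 mm, 108 mm high. Origin at the centre of its underside.
- bottle: Bystander: glass bottle, 72 mm across, 140 mm high. Origin at the centre of its underside.
- tip_box: Bystander: grey box with white lid, 122 x 87 mm, 62 mm high. Origin at the centre of its underside.

How it is judged:
On the way, in this order (a step that is already met when the one before it is completed fails the run):
1. both lid leaves are shut, the support bracket still lying on the table (value of joint each of lid_left, lid_right below 0.06 rad and height (world z) of bracket_balance below 0.045 m), for 0.2 s.
2. the support bracket is lifted off the table, gripped within 22 mm of its balance point along the bar (height (world z) of bracket_balance above 0.07 m and contact force between bracket and the fingers above 1 N and x of the grasp point in the frame of bracket between -0.022 and 0.022 m), for 0.2 s.
At the end, for the whole second after the job is handed in: Leaves within 0.06 rad of shut; bracket in the fingers, within 22 mm of its balance point along the bar, level within 5 degrees, still; collar centred within 15 mm over the opening (any bracket direction), its underside 30 to 75 mm above the lid; bracket touches neither heater nor bystanders (value of joint each of lid_left, lid_right below 0.06 rad and horizontal distance between bracket_collar and port below 0.015 m and z of bracket_collar in the frame of port between 0.03 and 0.075 m and angle between bracket's own z axis and vertical below 0.09 rad and linear speed of bracket below 0.03 m/s and angular speed of bracket below 0.15 rad/s and contact force between bracket and the fingers above 1 N and x of the grasp point in the frame of bracket between -0.022 and 0.022 m and contact force between bracket and heater below 0.1 N and contact force between bracket and tube_rack below 0.1 N and contact force between bracket and bottle below 0.1 N and contact force between bracket and tip_box below 0.1 N); the arm keeps its last pose, push and grip.
It fails at once if a bystander (tube rack, bottle, tip box) is moved by more than 20 mm (distance of any of tube_rack, bottle, tip_box from where it was at the start of the episode above 0.02 m).
It also fails if it takes over 64 s, if anything falls off the work surface, if the arm or the gripper's body presses on something with over 40 N, if the wrist force passes 120 N, or if a joint passes its speed limit or range.

## Robot

A 6-joint arm with a two-finger parallel gripper is mounted at the origin on the work surface. World frame = base frame: x ahead of the robot, y to its left, z up, the work surface at z = 0. Lengths are in m, angles in rad, forces in N, time in s.
With the tool pointing down it reaches from about 0.375 to 0.9 m from the base axis. Payload 3.1 kg.
Tool frame: the origin (TCP) lies midway between the tips of the shut fingers; the grasp point (between the pads) lies 19 mm behind it; z points along the fingers, x is the direction in which the jaws open and shut, and the axes are right-handed (so a half turn about z gives the same grasp; the last joint's range is limited). The gripper opens to 87 mm and grips with 3 to 60 N. Pads are 19 mm wide; open, the fingers measure 117 mm over their backs; the gripper's body (75 mm by 190 mm) begins 51 mm behind the grasp point.
Start: joints at [1.145, 0.527, 1.433, -0, 1.181, -0.178], TCP at [0.153, 0.606, 0.196] pointing down, gripper open.
Joint ranges: [-3.08, 3.08], [-0.75, 2.2], [0.22, 2.44], [-1.43, 4.57], [0, 2.65], [-2.85, 2.85]. Speed limits (rad/s): [2.79, 2.79, 3.14, 3.14, 3.14, 3.14].

## Interface

Orientations are given as a unit quaternion [x, y, z, w].
In Python, from rig import * gives the robot as it stands.
- The arm moves only by the tool drive_tool, never from a script. Its argument "plan" is a list of rows, each an object with "offset": the shift along the tool's x, y, z in cm, a list of three; "delta_rot": the turn, a rotation vector about the tool's x, y, z in degrees, a list of three; "jaw": the finger opening in cm, from 0 to 8.7. In form: [{"offset": [dx, dy, dz], "delta_rot": [wx, wy, wz], "jaw": jaw}, ...]. A call has exactly 8 rows; each row is the pose to reach, as a shift and turn from the pose commanded when the call began, along the tool's axes at that moment; what a row does not reach only later rows make up. A row lasts 1/12 s, in which the tool goes at most 41.7 mm and 7.16 degrees, less where a joint would pass 70% of its speed; a pose out of reach is approached as far as the arm can. A call with a gripper value outside its range is refused whole. The fingers move at their own pace and stop on an object; "squeeze" is the grip in N (left out, the last holds). Time passes only in rows, so rows that repeat a pose let the fingers close, or fill a call up. It gives the time, the measured TCP pose, the force and the opening at its end, in the units of the state.
- get_obs(): the state, without advancing time (a new reading comes with each control period).
- camera(name): name is "side" or "top" or "wrist"; returns the picture (480x640x3 uint8, red, green, blue); there is no depth.
- calibration(name): a dict with "K" (3x3 intrinsics, pixels), "distortion" ([k1, k2, p1, p2, k3] as OpenCV has them; the pictures are not rectified), "pose" (4x4, takes a point from camera to world coordinates); the wrist camera has in their place "tool_from_camera" (4x4, takes a point from camera to tool coordinates, whose origin is the TCP and whose axes are the tool frame's). Camera axes: x right, y down, z forward; pixel columns grow to the right and rows downward; lengths in m; the calibration is good to about 2 mm. A picture is of the moment at which its call begins: read the wrist's pose just before it. calibration takes no time and is no camera call.
- hand_in(): hands the job in, once; it reports no verdict.
The state is a dict: "time": time; "q": joint angles; "joint_velocities": joint speeds; "joint_torque": joint torques, N m; "position": TCP position; "tool_rot": TCP orientation; "ft_force": force on the tool from outside, world axes, zero at the start; "moment": the same for the moment, N m; "grip_width": finger opening in m.
Only numpy, scipy, OpenCV 4.12 (cv2) and the standard library are available. Lean on these libraries where they do the work, as an engineer would, in place of code of your own. Each camera call takes 0.05 s, during which the arm holds its last target.

## Working session

There is one attempt and no reset: what is moved stays moved. The work goes in short steps, Python scripts to look and compute and a tool call to move; the robot and the scene stay as the last step left them, time stands still between calls to the robot, and variables do not carry over. Pictures are saved under pics/ and viewed, and the job is handed in when it is done.

Besides the shell and the picture viewer there is one more tool, called after "Call:" by a JSON object that holds its "method" and its "body". drive_tool: Moves the arm, as the interface text tells. Its arguments: {"type":"object","properties":{"plan":{"type":"array","items":{"type":"object","properties":{"offset":{"type":"array","items":{"type":"number"}},"delta_rot":{"type":"array","items":{"type":"number"}},"jaw":{"type":"number"}}}},"squeeze":{"type":"number"}},"required":["plan"]}

```bash
ls; mkdir -p pics; python3 - <<'E'
from rig import *
import cv2,numpy as np
np.set_printoptions(precision=4,suppress=True)
print(get_obs())
for n in ["side","top"]:
    c=calibration(n);print(n,c)
    cv2.imwrite(f"pics/{n}0.png",camera(n)[:,:,::-1])
print(calibration("wrist"))
cv2.imwrite("pics/wrist0.png",camera("wrist")[:,:,::-1])
E
```

```text
pics
{'time': 0.0, 'q': array([ 1.1455,  0.5284,  1.4339, -0.    ,  1.1814, -0.1785]), 'joint_velocities': array([-0.0004,  0.0008,  0.0021,  0.001 , -0.0019,  0.0006]), 'joint_torque': array([  0.0014, -44.0043, -17.6596,   0.0635,   0.058 ,  -0.0001]), 'position': array([0.1523, 0.6053, 0.1953]), 'tool_rot': array([ 0.7888,  0.6147, -0.001 ,  0.0005]), 'ft_force': array([-0.8285,  0.0499,  0.3165]), 'moment': array([-0.0107,  0.022 , -0.0021]), 'grip_width': 0.08732011476032038}
side {'K': array([[527.1804,   0.    , 317.4427],
       [  0.    , 527.1804, 231.4188],
       [  0.    ,   0.    ,   1.    ]]), 'distortion': array([0.0507, 0.    , 0.    , 0.    , 0.    ]), 'pose': array([[-0.9977, -0.0465,  0.0484,  0.4567],
       [-0.067 ,  0.6605, -0.7478,  0.9435],
       [ 0.0028, -0.7494, -0.6622,  0.8773],
       [ 0.    ,  0.    ,  0.    ,  1.    ]])}
top {'K': array([[495.169 ,   0.    , 309.9597],
       [  0.    , 495.169 , 237.7807],
       [  0.    ,   0.    ,   1.    ]]), 'distortion': array([-0.0283,  0.    ,  0.    ,  0.    ,  0.    ]), 'pose': array([[-0.0213, -0.9984,  0.0527,  0.4444],
       [-0.9997,  0.0209, -0.0081,  0.0231],
       [ 0.007 , -0.0529, -0.9986,  1.3529],
       [ 0.    ,  0.    ,  0.    ,  1.    ]])}
{'K': array([[388.2467,   0.    , 316.3384],
       [  0.    , 388.2467, 239.5463],
       [  0.    ,   0.    ,   1.    ]]), 'distortion': array([-0.0211,  0.    ,  0.    ,  0.    ,  0.    ]), 'tool_from_camera': array([[ 1.    , -0.0011,  0.0007,  0.0015],
       [ 0.0008,  0.9609,  0.277 , -0.0757],
       [-0.001 , -0.277 ,  0.9609, -0.1879],
       [ 0.    ,  0.    ,  0.    ,  1.    ]])}
```

View pics/side0.png

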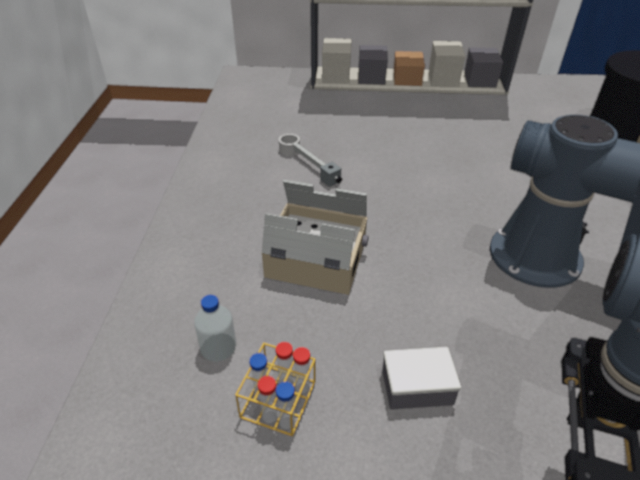

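View pics/top0.png

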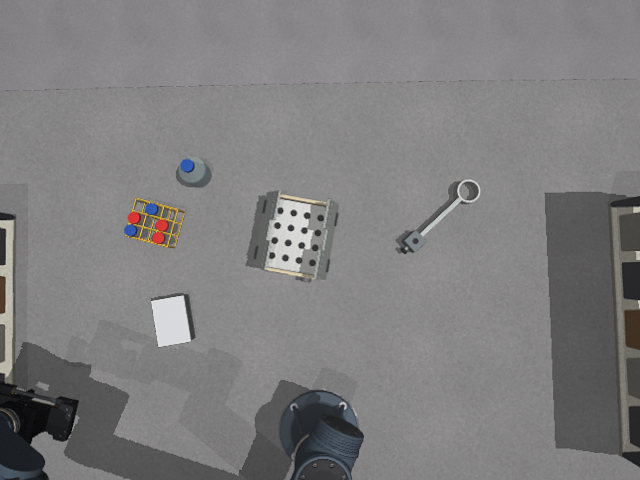

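View pics/wrist0.png

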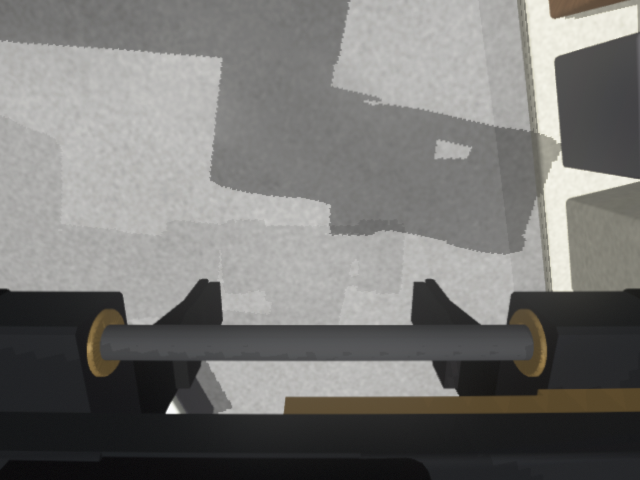

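The top view shows the heater at about (297,237), the bracket from boss (413,240) to collar (467,191), the rack (155,222), the bottle (192,171) and the tip box (172,320). I'll zoom in to measure them.

```bash
cat > h.py <<'E'
from rig import *
import cv2,numpy as np
np.set_printoptions(precision=4,suppress=True)
def ray(n,px,T=None):
    c=calibration(n)
    u=cv2.undistortPoints(np.array([[px]],float),c["K"],c["distortion"])[0,0]
    d=np.array([u[0],u[1],1.])
    P=c["pose"] if "pose" in c else T@c["tool_from_camera"]
    return P[:3,3],P[:3,:3]@d
def onz(n,px,z,T=None):
    o,d=ray(n,px,T); return o+d*(z-o[2])/d[2]
def proj(n,p,T=None):
    c=calibration(n);P=c["pose"] if "pose" in c else T@c["tool_from_camera"]
    q=np.linalg.inv(P)@np.append(p,1)
    return cv2.projectPoints(q[None,:3],np.zeros(3),np.zeros(3),c["K"],c["distortion"])[0][0,0]
def tri(a,b):
    o1,d1=a;o2,d2=b
    s=np.linalg.lstsq(np.c_[d1,-d2],o2-o1,rcond=None)[0]
    p,q=o1+d1*s[0],o2+d2*s[1]
    return (p+q)/2,np.linalg.norm(p-q)
E
python3 - <<'E'
import cv2
t=cv2.imread("pics/top0.png");s=cv2.imread("pics/side0.png")
cv2.imwrite("pics/c1.png",cv2.resize(t[180:290,235:350],None,fx=5,fy=5,interpolation=cv2.INTER_CUBIC))
cv2.imwrite("pics/c2.png",cv2.resize(t[170:260,390:490],None,fx=6,fy=6,interpolation=cv2.INTER_CUBIC))
cv2.imwrite("pics/c3.png",cv2.resize(s[175:295,255:375],None,fx=5,fy=5,interpolation=cv2.INTER_CUBIC))
E
```

```text
(no output)
```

View pics/c1.png

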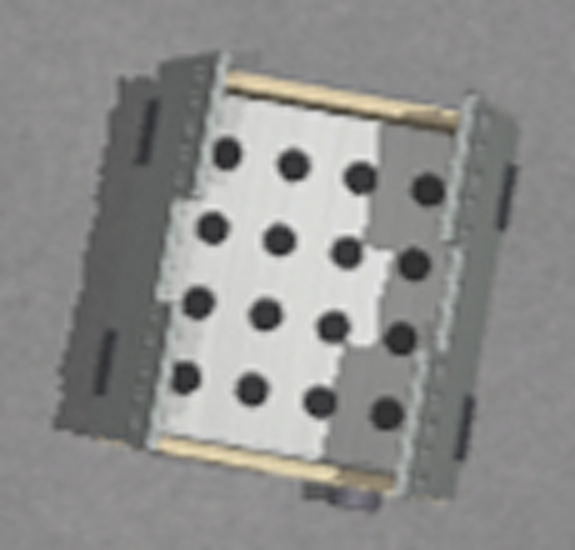

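View pics/c2.png

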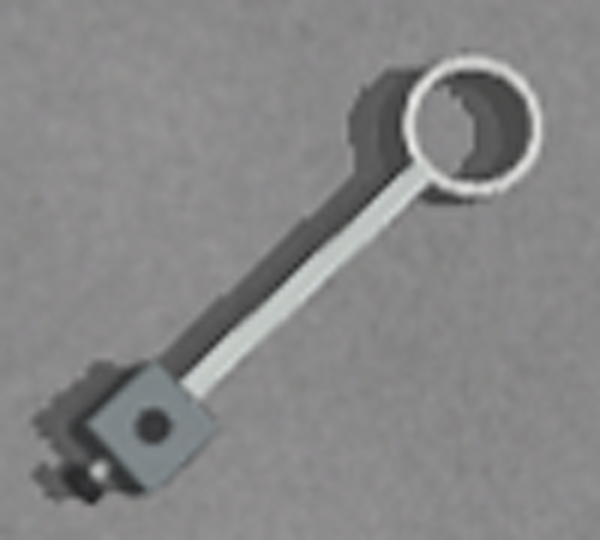

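View pics/c3.png

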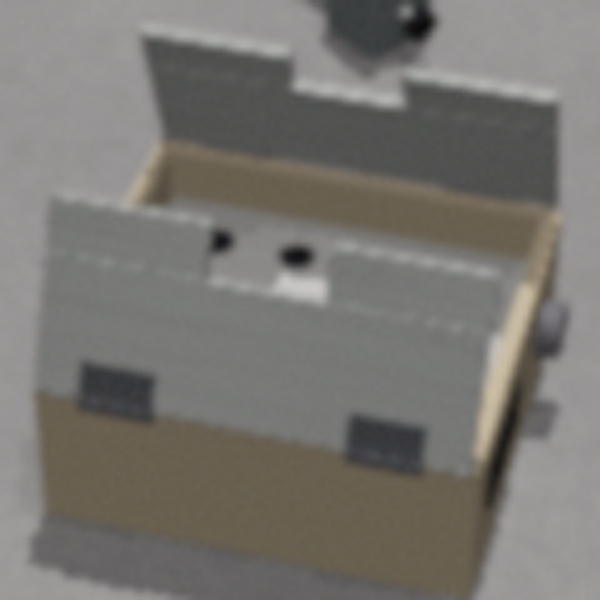

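```bash
python3 - <<'E'
from h import *
T1=lambda x,y:(235+(x+.5)/5-.5,180+(y+.5)/5-.5)
T2=lambda x,y:(390+(x+.5)/6-.5,170+(y+.5)/6-.5)
S=lambda x,y:(255+(x+.5)/5-.5,175+(y+.5)/5-.5)
print("walls -x",onz("top",T1(155,450),.08),onz("top",T1(395,492),.08))
print("walls +x",onz("top",T1(228,72),.08),onz("top",T1(460,115),.08))
for z in(.05,.06,.07):
  print("holes",z,*[onz("top",T1(*p),z)[:2] for p in [(227,153),(428,189),(387,413),(185,378)]])
# triangulate features: left leaf free edge corners
for nm,a,b in [("R +x corner",(470,97),(145,28)),("R -x corner",(400,495),(557,95)),
  ("L +x",(220,55),(50,197)),("L -x",(152,447),(497,270)),("R hinge -x",(455,498),(557,205))]:
  print(nm,tri(ray("top",T1(*a)),ray("side",S(*b))))
print("collar",onz("top",T2(474,126),.04), onz("top",T2(474,126),.048))
for p in[(405,126),(541,126),(474,57),(474,195)]: print(onz("top",T2(*p),.04)[:2])
print("boss",onz("top",T2(152,427),.048),"corners",[onz("top",T2(*p),.048)[:2] for p in[(88,425),(155,362),(218,430),(150,493)]])
E
```

```text
walls -x [0.4323 0.1282 0.08  ] [0.4082 0.0056 0.08  ]
walls +x [0.6266 0.0872 0.08  ] [ 0.6018 -0.0323  0.08  ]
holes 0.05 [0.5878 0.09  ] [ 0.5665 -0.0157] [0.4488 0.0085] [0.4695 0.1143]
holes 0.06 [0.5867 0.0895] [ 0.5656 -0.0154] [0.4488 0.0086] [0.4693 0.1136]
holes 0.07 [0.5856 0.089 ] [ 0.5646 -0.0151] [0.4488 0.0087] [0.4691 0.1129]
R +x corner (array([ 0.5991, -0.0337,  0.164 ]), np.float64(0.0019132115033158217))
R -x corner (array([0.4094, 0.0043, 0.1645]), np.float64(0.0005242616976984254))
L +x (array([0.6241, 0.0869, 0.1612]), np.float64(0.0016112048246625555))
L -x (array([0.4344, 0.1227, 0.1629]), np.float64(0.00018872090118409148))
R hinge -x (array([ 0.4042, -0.0253,  0.0767]), np.float64(0.00037972351332574394))
collar [ 0.6316 -0.4159  0.04  ] [ 0.6305 -0.4132  0.048 ]
[ 0.6322 -0.3848]
[ 0.6311 -0.4461]
[ 0.6627 -0.4171]
[ 0.6006 -0.4146]
boss [ 0.4996 -0.265   0.048 ] corners [array([ 0.5011, -0.2367]), array([ 0.5283, -0.2673]), array([ 0.4977, -0.2942]), array([ 0.4706, -0.2632])]
```

```bash
cat >> h.py <<'E'
from scipy.spatial.transform import Rotation as R
YAW=np.deg2rad(-11.2); C=np.array([.5173,.0475])
def heat(x,y,z,yaw=None,c=None):
    yaw=YAW if yaw is None else yaw; c=C if c is None else c
    return np.array([*(c+[x*np.cos(yaw)-y*np.sin(yaw),x*np.sin(yaw)+y*np.cos(yaw)]),z])
def down(yaw): return R.from_matrix(np.array([[np.cos(yaw),np.sin(yaw),0],[np.sin(yaw),-np.cos(yaw),0],[0,0,-1]]))
def cmd(p,yaw):
    o=get_obs();Rt=R.from_quat(o["tool_rot"])
    print("t",o["time"],"offset cm",Rt.inv().apply(p-o["position"])*100,"rot deg",np.rad2deg((Rt.inv()*down(yaw)).as_rotvec()),"pos",o["position"],"F",o["ft_force"])
def Tt():
    o=get_obs();T=np.eye(4);T[:3,:3]=R.from_quat(o["tool_rot"]).as_matrix();T[:3,3]=o["position"];return T
E
python3 -c "
from h import *
cmd(heat(.05,.11,.26),YAW);print(heat(.05,.11,.26))"
```

```text
t 0.15 offset cm [-33.9679  53.4425  -6.4111] rot deg [ 0.0598  0.0894 87.0623] pos [0.1524 0.6055 0.1955] F [0.0982 0.5948 0.1107]
[0.5877 0.1457 0.26  ]
```

Call:
{"method": "drive_tool", "body": {"plan": [{"offset": [-1,1.5,-3],"delta_rot": [0,0,6],"jaw": 0},{"offset": [-3,4.5,-5],"delta_rot": [0,0,12],"jaw": 0},{"offset": [-5,8,-6.4],"delta_rot": [0,0,18],"jaw": 0},{"offset": [-7,11,-6.4],"delta_rot": [0,0,24],"jaw": 0},{"offset": [-9,14.5,-6.4],"delta_rot": [0,0,30],"jaw": 0},{"offset": [-11,18,-6.4],"delta_rot": [0,0,36],"jaw": 0},{"offset": [-13,21,-6.4],"delta_rot": [0,0,43],"jaw": 0},{"offset": [-15,24.5,-6.4],"delta_rot": [0,0,49],"jaw": 0}]}}

```text
time: 0.82
position: [0.3538, 0.3992, 0.2601]
tool_rot: [0.973, 0.23, -0.0, -0.0]
ft_force: [0.9, 0.9, 0.5]
grip_width: 0.0416
```

```bash
python3 -c "
from h import *
cmd(heat(.05,.11,.26),YAW)"
```

```text
t 0.8167 offset cm [ 9.5921 33.1338 -0.0033] rot deg [ 0.0035  0.0534 37.7579] pos [0.3538 0.3992 0.2601] F [0.9039 0.897  0.5247]
```

Call:
{"method": "drive_tool", "body": {"plan": [{"offset": [1,3.8,0],"delta_rot": [0,0,5],"jaw": 0},{"offset": [2.1,7.6,0],"delta_rot": [0,0,10],"jaw": 0},{"offset": [3.2,11.5,0],"delta_rot": [0,0,15],"jaw": 0},{"offset": [4.3,15.4,0],"delta_rot": [0,0,20],"jaw": 0},{"offset": [5.4,19.3,0],"delta_rot": [0,0,25],"jaw": 0},{"offset": [6.5,23.2,0],"delta_rot": [0,0,30],"jaw": 0},{"offset": [7.6,27.1,0],"delta_rot": [0,0,34],"jaw": 0},{"offset": [8.7,31,0],"delta_rot": [0,0,37.8],"jaw": 0}]}}

```text
time: 1.48
position: [0.572, 0.1617, 0.26]
tool_rot: [0.995, -0.097, -0.0, -0.0]
ft_force: [0.7, 0.7, -0.1]
grip_width: 0.0011
```

```bash
python3 -c "
from h import *
cmd(heat(.05,.11,.16),YAW)
T=Tt();np.save('T1.npy',T)
cv2.imwrite('pics/w1.png',camera('wrist')[:,:,::-1])
cv2.imwrite('pics/s1.png',camera('side')[100:340,180:460,::-1])
"
```

```text
t 1.4833 offset cm [1.8543 1.2709 9.9962] rot deg [0.0022 0.0404 0.0458] pos [0.572  0.1617 0.26  ] F [ 0.678   0.7171 -0.1115]
```

View pics/w1.png

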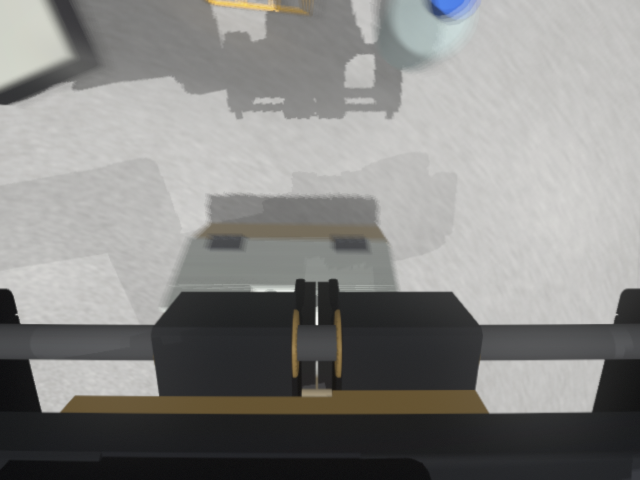

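View pics/s1.png

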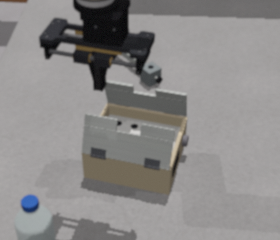

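```bash
python3 - <<'E'
from h import *
T=np.load('T1.npy')
ex=np.array([np.cos(YAW),np.sin(YAW)]);ey=np.array([-ex[1],ex[0]])
for p in[(197,238),(386,238),(209,243),(369,243)]:
    q=onz('wrist',p,.08,T)[:2]-C; print(p,q@ex,q@ey)
w=cv2.imread('pics/w1.png')
cv2.imwrite('pics/w1c.png',cv2.resize(w[180:300,150:420],None,fx=2.9,fy=2.9,interpolation=cv2.INTER_CUBIC))
E
```

```text
(197, 238) -0.08613684289085453 0.09595743623304678
(386, 238) 0.10029044292497966 0.09600496592353613
(209, 243) -0.07464232924488706 0.09081330390286375
(369, 243) 0.08372162973079539 0.09086221392466955
```

View pics/w1c.png

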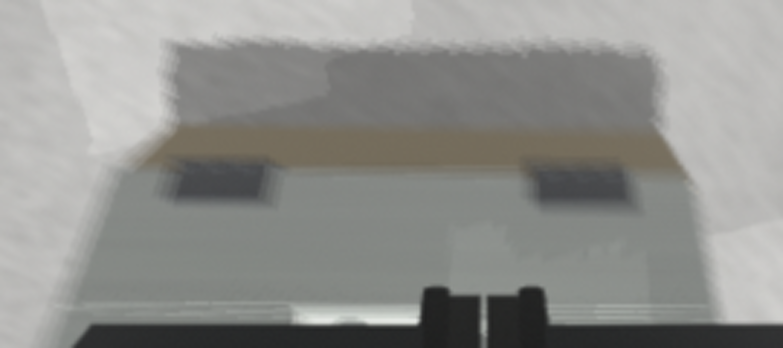

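```bash
python3 - <<'E'
from h import *
cmd(heat(.05,.11,.15),YAW)
T=Tt()
cv2.imwrite('pics/w2.png',camera('wrist')[:,:,::-1])
ex=np.array([np.cos(YAW),np.sin(YAW)]);ey=np.array([-ex[1],ex[0]])
np.save('T2.npy',T)
w=cv2.imread('pics/w2.png')
cv2.imwrite('pics/w2c.png',cv2.resize(w[180:300,150:420],None,fx=2.9,fy=2.9,interpolation=cv2.INTER_CUBIC))
E
```

```text
t 1.5833 offset cm [ 1.3739  0.9989 10.9808] rot deg [ 0.0802 -0.2006 -0.1706] pos [0.5759 0.1584 0.2597] F [ 0.1004  0.2886 -0.5865]
```

View pics/w2c.png

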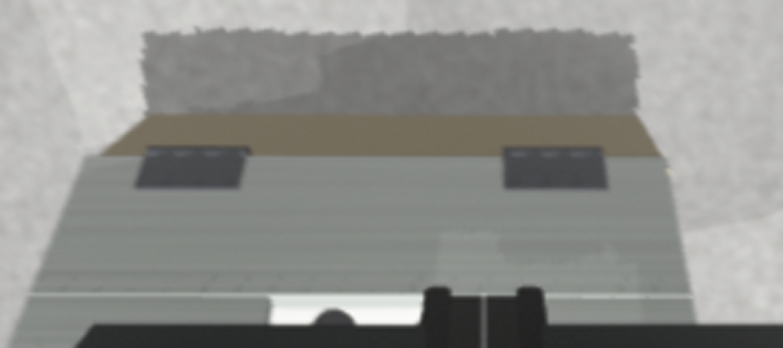

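```bash
python3 - <<'E'
from h import *
T=np.load('T2.npy')
ex=np.array([np.cos(YAW),np.sin(YAW)]);ey=np.array([-ex[1],ex[0]])
f=lambda x,y:(150+(x+.5)/2.9-.5,180+(y+.5)/2.9-.5)
for p in[(88,157),(665,157)]:
  for z in(.08,.083):
    q=onz('wrist',f(*p),z,T)[:2]-C; print(p,z,q@ex,q@ey)
# free edge outer face line: bright line starts at row ~292
for th in np.arange(1.0,1.45,.05):
    y=.09-.089*np.cos(th)+.006*np.sin(th);z=.08+.089*np.sin(th)+.006*np.cos(th)
    print(round(th,2),[ (proj('wrist',heat(sx,y,z),T)-[150,180])*2.9 for sx in(-.098,.098)])
E
```

```text
(88, 157) 0.08 -0.09722430610872462 0.09819449784028134
(88, 157) 0.083 -0.09613715510601893 0.09900898443931945
(665, 157) 0.08 0.09825870955852853 0.0972697391039418
(665, 157) 0.083 0.09775012938705957 0.09809177452423748
1.0 [array([ 11.5872, 401.5727]), array([699.1131, 398.8572])]
1.05 [array([  6.9898, 392.3501]), array([701.1948, 389.5979])]
1.1 [array([  2.5496, 382.3029]), array([703.198 , 379.5124])]
1.15 [array([ -1.7104, 371.4495]), array([705.112 , 368.6192])]
1.2 [array([ -5.767 , 359.8142]), array([706.9262, 356.9428])]
1.25 [array([ -9.5972, 347.4275]), array([708.6301, 344.5137])]
1.3 [array([-13.1787, 334.326 ]), array([710.2134, 331.3686])]
1.35 [array([-16.4898, 320.5524]), array([711.6662, 317.5506])]
1.4 [array([-19.5097, 306.1555]), array([712.9792, 303.1085])]
```

Call:
{"method": "drive_tool", "body": {"plan": [{"offset": [0.5,0.5,3],"delta_rot": [0,0,0],"jaw": 0},{"offset": [1,0.9,6],"delta_rot": [0,0,0],"jaw": 0},{"offset": [1.4,1,9],"delta_rot": [0,0,0],"jaw": 0},{"offset": [1.4,1,11.7],"delta_rot": [0,0,0],"jaw": 0},{"offset": [1.4,1,11.7],"delta_rot": [0,0,0],"jaw": 0},{"offset": [1.4,1.8,11.7],"delta_rot": [0,0,0],"jaw": 0},{"offset": [1.4,2.6,11.7],"delta_rot": [0,0,0],"jaw": 0},{"offset": [1.4,3.4,11.7],"delta_rot": [0,0,0],"jaw": 0}]}}

```text
time: 2.3
position: [0.5796, 0.1272, 0.1454]
tool_rot: [0.995, -0.095, 0.002, -0.0]
ft_force: [-0.9, -0.0, -1.1]
grip_width: 0.0004
```

```bash
python3 -c "
from h import *
cmd(heat(.05,.0835,.143),YAW)"
```

```text
t 2.3 offset cm [0.437  0.6829 0.2401] rot deg [-0.0373 -0.2138  0.3245] pos [0.5796 0.1272 0.1454] F [-0.8628 -0.0012 -1.0612]
```

Call:
{"method": "drive_tool", "body": {"plan": [{"offset": [0,0.9,0.35],"delta_rot": [0,0,0],"jaw": 0},{"offset": [0,1.8,0.8],"delta_rot": [0,0,0],"jaw": 0},{"offset": [0,2.55,1.4],"delta_rot": [0,0,0],"jaw": 0},{"offset": [0,3.2,2.1],"delta_rot": [0,0,0],"jaw": 0},{"offset": [0,3.8,2.95],"delta_rot": [0,0,0],"jaw": 0},{"offset": [0,4.2,3.8],"delta_rot": [0,0,0],"jaw": 0},{"offset": [0,4.55,4.75],"delta_rot": [0,0,0],"jaw": 0},{"offset": [0,4.7,5.5],"delta_rot": [0,0,0],"jaw": 0}]}}

```text
time: 2.97
position: [0.5691, 0.0806, 0.0868]
tool_rot: [0.995, -0.096, -0.001, 0.0]
ft_force: [0.1, 0.1, 2.4]
grip_width: 0.0002
```

```bash
python3 -c "
from h import *
cv2.imwrite('pics/s3.png',cv2.resize(camera('side')[100:340,180:460,::-1],None,fx=2,fy=2))
cmd(heat(.05,.0365,.086),YAW)
"
```

```text
t 3.0167 offset cm [ 0.6502  0.5968 -0.0528] rot deg [0.0439 0.2118 0.2309] pos [0.5682 0.0807 0.0855] F [ 0.5246 -0.1399 -0.6935]
```

View pics/s3.png

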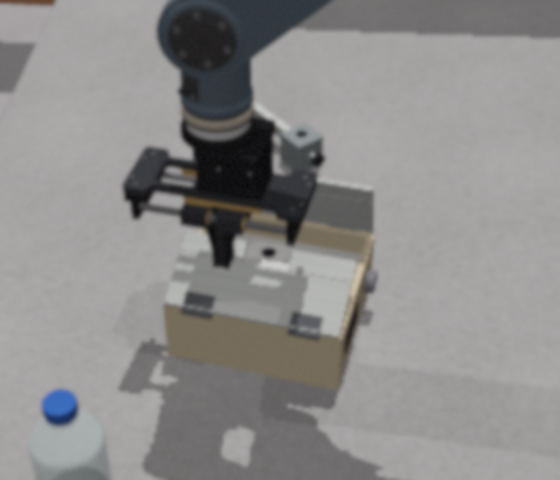

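Call:
{"method": "drive_tool", "body": {"plan": [{"offset": [0,0,0.3],"delta_rot": [0,0,0],"jaw": 0},{"offset": [0,0,0.3],"delta_rot": [0,0,0],"jaw": 0},{"offset": [0,0,0.3],"delta_rot": [0,0,0],"jaw": 0},{"offset": [0,0,-3.5],"delta_rot": [0,0,0],"jaw": 0},{"offset": [0,1,-7],"delta_rot": [0,0,0],"jaw": 0},{"offset": [0,3,-10.5],"delta_rot": [0,0,0],"jaw": 0},{"offset": [0,6,-13],"delta_rot": [0,0,0],"jaw": 0},{"offset": [0,9,-14],"delta_rot": [0,0,0],"jaw": 0}]}}

```text
time: 3.68
position: [0.5549, -0.0074, 0.233]
tool_rot: [0.996, -0.094, 0.004, 0.0]
ft_force: [0.4, 0.0, 0.8]
grip_width: 0.0007
```

```bash
python3 -c "
from h import *
cmd(heat(.05,-.125,.21),YAW)
cmd(heat(.05,-.125,.143),YAW)
"
```

```text
t 3.6833 offset cm [0.1671 7.8451 2.299 ] rot deg [ 0.0016 -0.4995  0.4163] pos [ 0.5549 -0.0074  0.233 ] F [0.4192 0.0422 0.8332]
t 3.6833 offset cm [0.1087 7.8447 8.9987] rot deg [ 0.0016 -0.4995  0.4163] pos [ 0.5549 -0.0074  0.233 ] F [0.4192 0.0422 0.8332]
```

Call:
{"method": "drive_tool", "body": {"plan": [{"offset": [0,3,0],"delta_rot": [0,0,0],"jaw": 0},{"offset": [0,6,0],"delta_rot": [0,0,0],"jaw": 0},{"offset": [0,7,1],"delta_rot": [0,0,0],"jaw": 0},{"offset": [0,7,2],"delta_rot": [0,0,0],"jaw": 0},{"offset": [0,7,4],"delta_rot": [0,0,0],"jaw": 0},{"offset": [0,7,6],"delta_rot": [0,0,0],"jaw": 0},{"offset": [0,7,7],"delta_rot": [0,0,0],"jaw": 0},{"offset": [0,7,7],"delta_rot": [0,0,0],"jaw": 0}]}}

```text
time: 4.35
position: [0.5369, -0.0736, 0.1551]
tool_rot: [0.995, -0.095, -0.004, -0.001]
ft_force: [0.8, -0.3, 0.1]
grip_width: 0.0004
```

```bash
python3 -c "
from h import *
cv2.imwrite('pics/t4.png',cv2.resize(camera('top')[150:320,200:400,::-1],None,fx=3,fy=3))
cmd(heat(.05,-.125,.143),YAW)
"
```

```text
t 4.4 offset cm [0.5957 0.9803 1.3537] rot deg [-0.0618  0.2435  0.3298] pos [ 0.5381 -0.0741  0.1566] F [-0.4987  0.504   0.1792]
```

View pics/t4.png

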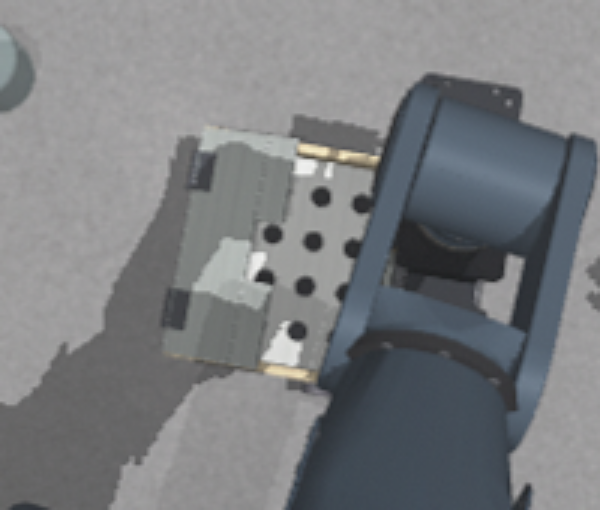

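Call:
{"method": "drive_tool", "body": {"plan": [{"offset": [0.3,0,1.35],"delta_rot": [0,0,0],"jaw": 0},{"offset": [0.5,-1,1.35],"delta_rot": [0,0,0],"jaw": 0},{"offset": [0.5,-2,1.35],"delta_rot": [0,0,0],"jaw": 0},{"offset": [0.5,-3,1.35],"delta_rot": [0,0,0],"jaw": 0},{"offset": [0.5,-3.5,1.35],"delta_rot": [0,0,0],"jaw": 0},{"offset": [0.5,-4.35,1.7],"delta_rot": [0,0,0],"jaw": 0},{"offset": [0.5,-5.2,2.15],"delta_rot": [0,0,0],"jaw": 0},{"offset": [0.5,-5.2,2.15],"delta_rot": [0,0,0],"jaw": 0}]}}

```text
time: 5.07
position: [0.5555, -0.0229, 0.1379]
tool_rot: [0.995, -0.095, 0.002, -0.001]
ft_force: [-0.3, 4.2, 6.9]
grip_width: 0.0001
```

```bash
python3 -c "
from h import *
cmd(heat(.05,-.063,.135),YAW)
"
```

```text
t 5.0667 offset cm [-0.1189  0.1347  0.285 ] rot deg [-0.1573 -0.1714  0.2843] pos [ 0.5555 -0.0229  0.1379] F [-0.2635  4.2007  6.8833]
```

Call:
{"method": "drive_tool", "body": {"plan": [{"offset": [0,-0.75,0.6],"delta_rot": [0,0,0],"jaw": 0},{"offset": [0,-1.4,1.3],"delta_rot": [0,0,0],"jaw": 0},{"offset": [0,-2,2.15],"delta_rot": [0,0,0],"jaw": 0},{"offset": [0,-2.4,3],"delta_rot": [0,0,0],"jaw": 0},{"offset": [0,-2.75,3.95],"delta_rot": [0,0,0],"jaw": 0},{"offset": [0,-2.9,4.7],"delta_rot": [0,0,0],"jaw": 0},{"offset": [0,-2.9,5.1],"delta_rot": [0,0,0],"jaw": 0},{"offset": [0,-2.9,5.1],"delta_rot": [0,0,0],"jaw": 0}]}}

```text
time: 5.73
position: [0.5584, 0.0028, 0.0841]
tool_rot: [0.995, -0.095, -0.002, -0.0]
ft_force: [-0.3, 0.2, 0.1]
grip_width: 0.0005
```

```bash
python3 -c "
from h import *
cmd(heat(.05,-.034,.086),YAW)
cmd(heat(.05,-.034,.086),YAW)
"
```

```text
t 5.7333 offset cm [ 0.102  -0.1865 -0.19  ] rot deg [0.0107 0.1901 0.2473] pos [0.5584 0.0028 0.0841] F [-0.3308  0.2405  0.096 ]
t 5.7333 offset cm [ 0.102  -0.1865 -0.19  ] rot deg [0.0107 0.1901 0.2473] pos [0.5584 0.0028 0.0841] F [-0.3308  0.2405  0.096 ]
```

Call:
{"method": "drive_tool", "body": {"plan": [{"offset": [0,0,0.3],"delta_rot": [0,0,0],"jaw": 0},{"offset": [0,0,0.3],"delta_rot": [0,0,0],"jaw": 0},{"offset": [0,0,0.3],"delta_rot": [0,0,0],"jaw": 0},{"offset": [0,0,0.3],"delta_rot": [0,0,0],"jaw": 0},{"offset": [0,0,0.3],"delta_rot": [0,0,0],"jaw": 0},{"offset": [0,0,0.3],"delta_rot": [0,0,0],"jaw": 0},{"offset": [0,0,0.3],"delta_rot": [0,0,0],"jaw": 0},{"offset": [0,0,0.3],"delta_rot": [0,0,0],"jaw": 0}]}}

```text
time: 6.4
position: [0.5596, 0.0028, 0.0828]
tool_rot: [0.995, -0.095, 0.0, 0.0]
ft_force: [-0.0, -0.6, 0.2]
grip_width: 0.0004
```

Call:
{"method": "drive_tool", "body": {"plan": [{"offset": [0,0,-3],"delta_rot": [0,0,0],"jaw": 0},{"offset": [0,1,-7],"delta_rot": [0,0,0],"jaw": 0},{"offset": [0,4,-11],"delta_rot": [0,0,0],"jaw": 0},{"offset": [0,8,-15],"delta_rot": [0,0,0],"jaw": 4.5},{"offset": [0,12,-18],"delta_rot": [0,0,0],"jaw": 4.5},{"offset": [0,16,-19],"delta_rot": [0,0,0],"jaw": 4.5},{"offset": [0,19,-19],"delta_rot": [0,0,0],"jaw": 4.5},{"offset": [0,22,-19],"delta_rot": [0,0,0],"jaw": 4.5}]}}

```text
time: 7.07
position: [0.5191, -0.2111, 0.2753]
tool_rot: [0.995, -0.095, 0.002, 0.001]
ft_force: [1.2, -0.9, 0.3]
grip_width: 0.026
```

```bash
python3 -c "
from h import *
t=camera('top')[:,:,::-1]
t=camera('top')[:,:,::-1]
t=camera('top')[:,:,::-1]
T=Tt();np.save('T5.npy',T)
w=camera('wrist')[:,:,::-1]
s=camera('side')[:,:,::-1]
t=camera('top')[:,:,::-1]
cv2.imwrite('pics/w5.png',w);cv2.imwrite('pics/s5.png',s);cv2.imwrite('pics/t5.png',t)
cv2.imwrite('pics/t5c.png',cv2.resize(t[180:290,235:350],None,fx=5,fy=5,interpolation=cv2.INTER_CUBIC))
cv2.imwrite('pics/s5c.png',cv2.resize(s[175:295,255:375],None,fx=5,fy=5,interpolation=cv2.INTER_CUBIC))
print(get_obs()['time'],get_obs()['position'])
"
```

```text
7.3667 [ 0.5182 -0.2081  0.2719]
```

View pics/t5.png

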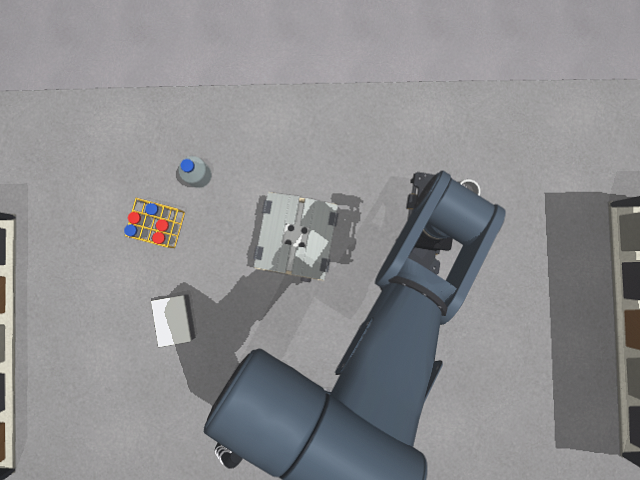

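View pics/t5c.png

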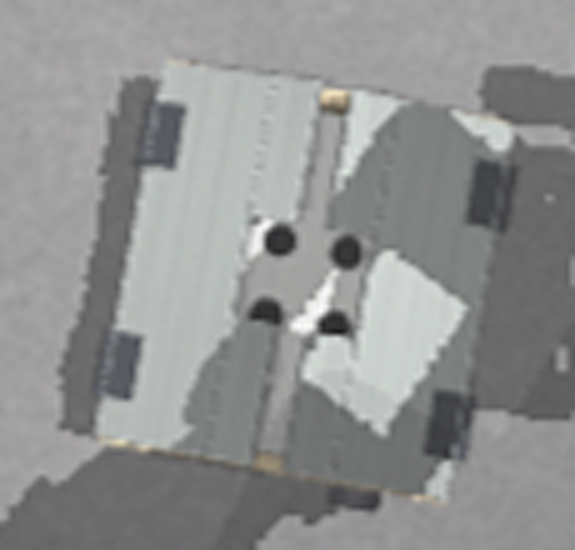

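View pics/s5c.png

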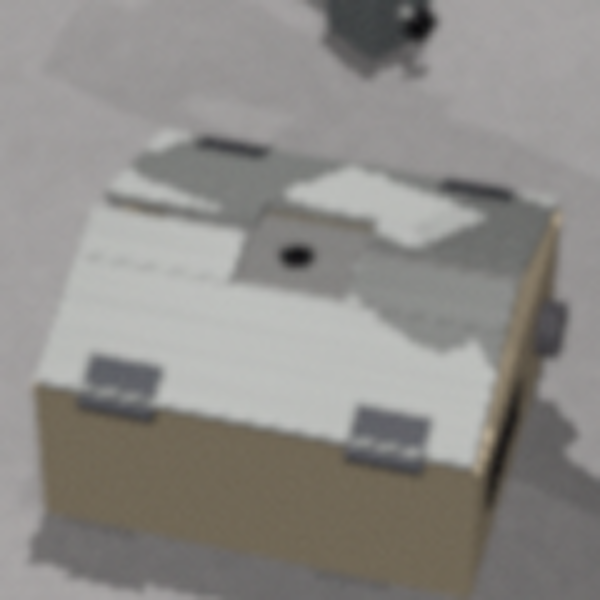

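View pics/w5.png

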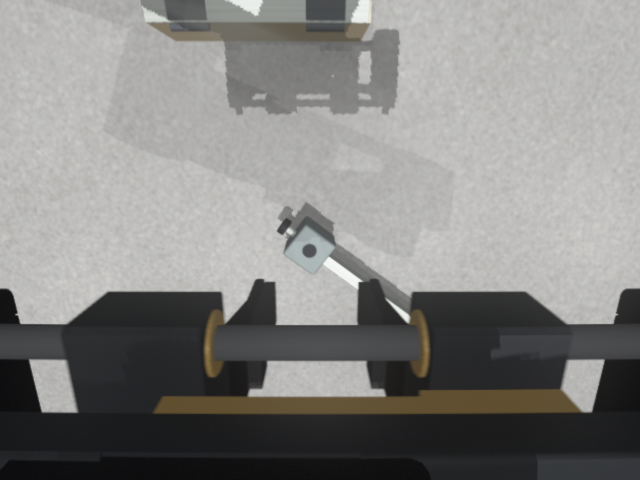

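```bash
python3 - <<'E'
from h import *
t=cv2.imread('pics/t5.png');s=cv2.imread('pics/s5.png')
cv2.imwrite('pics/a.png',cv2.resize(t[188:240,262:345],None,fx=9,fy=9,interpolation=cv2.INTER_CUBIC))
cv2.imwrite('pics/b.png',cv2.resize(s[195:280,258:372],None,fx=7,fy=7,interpolation=cv2.INTER_CUBIC))
E
```

```text
(no output)
```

View pics/a.png

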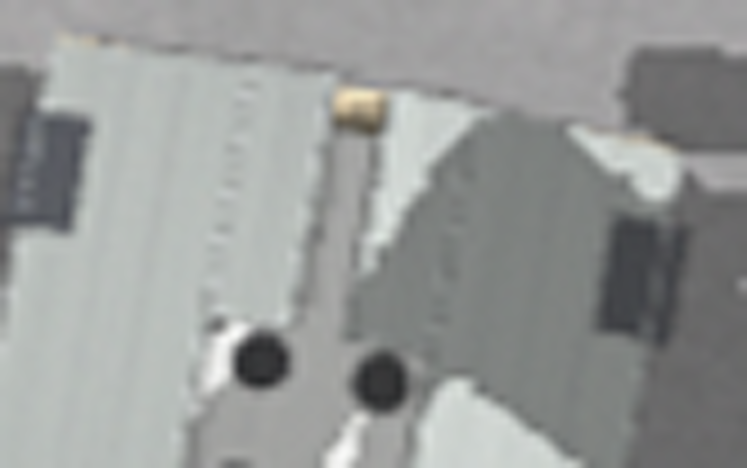

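View pics/b.png

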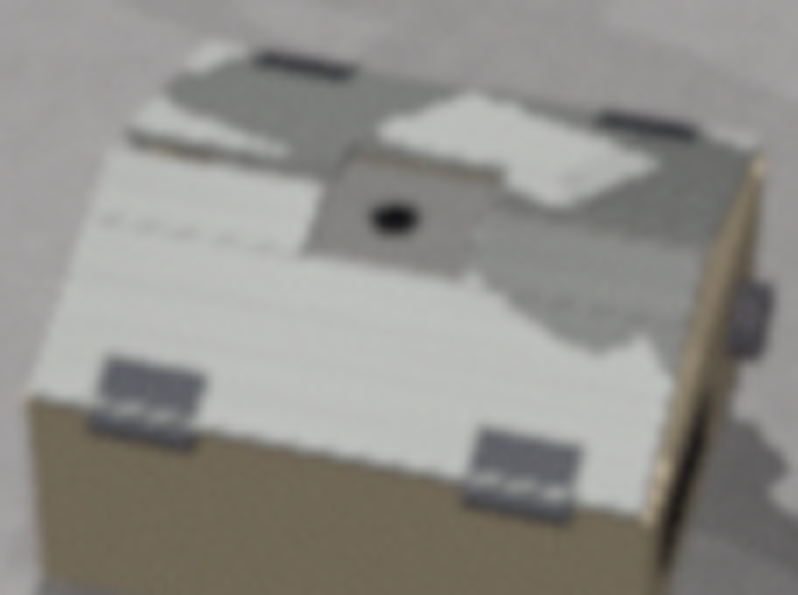

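```bash
python3 - <<'E'
from h import *
A=lambda x,y:(262+(x+.5)/9-.5,188+(y+.5)/9-.5)
A1=lambda x,y:(235+(x+.5)/5-.5,180+(y+.5)/5-.5)
B=lambda x,y:(258+(x+.5)/7-.5,195+(y+.5)/7-.5)
C2=C+.0015*np.array([-np.sin(YAW),np.cos(YAW)])
ex=np.array([np.cos(YAW),np.sin(YAW)]);ey=np.array([-ex[1],ex[0]])
for nm,a,b in [("L +x edge",A(335,75),B(108,148)),("R +x edge",A(388,92),B(130,130)),("L -x edge",A1(258,463),B(700,262)),("R -x edge",A1(287,467),B(715,238)),("L hinge +x",A(50,42),B(30,400)),("R hinge -x",A1(445,500),B(760,150))]:
  p,e=tri(ray("top",a),ray("side",b)); print(nm,p,e,(p[:2]-C2)@ex,(p[:2]-C2)@ey)
for n,k in(("top",[(-235,-180),5]),("side",[(-258,-195),7])):
  for x in(-.098,.098):
    for y in(.001,-.001): print(n,(proj(n,heat(x,y,.086,c=C2))+k[0])*k[1])
E
```

```text
L +x edge [0.6156 0.0388 0.1172] 7.728660762521241e-05 0.09808083740171465 0.009069937235491132
R +x edge [0.6108 0.0241 0.1129] 0.0004709496758922856 0.09624987156338115 -0.006271023338381395
L -x edge [0.4249 0.0742 0.1113] 0.00024374947423342545 -0.09584502961284672 0.0067430806965214085
R -x edge [0.4214 0.0598 0.109 ] 0.0026096993106664826 -0.09651444164753915 -0.008034345393779431
L hinge +x [0.6314 0.1208 0.0822] 0.00039899203903565007 0.09766148938415106 0.09255384810040601
R hinge -x [ 0.4037 -0.02    0.0799] 0.0003058749966077808 -0.09834262648566214 -0.08978223149762804
top [268.3633 466.5402]
top [272.2215 467.2208]
top [335.237   90.5514]
top [339.0641  91.2241]
side [702.7149 308.0583]
side [703.9896 303.9877]
side [118.2578 202.7842]
side [120.1899 198.9656]
```

```bash
sed -i 's/^YAW=.*/YAW=np.deg2rad(-11.2); C=np.array([.5176,.0490])/' h.py; python3 - <<'E'
from h import *
cmd(heat(.06,0,.16),YAW)
cmd(heat(.06,0,.16),YAW+np.pi/2)
print(get_obs()['q'])
E
```

```text
t 7.3667 offset cm [  1.0919 -25.1896  11.222 ] rot deg [-0.0656  0.0772  0.2843] pos [ 0.5182 -0.2081  0.2719] F [-0.7947  0.6417 -0.1445]
t 7.3667 offset cm [  1.0919 -25.1896  11.222 ] rot deg [ -0.1121   0.0091 -89.7157] pos [ 0.5182 -0.2081  0.2719] F [-0.7947  0.6417 -0.1445]
[-0.5823  0.3564  1.5049  0.0006  1.2819 -0.392 ]
```

Call:
{"method": "drive_tool", "body": {"plan": [{"offset": [0.1,-3,0],"delta_rot": [0,0,-7],"jaw": 5},{"offset": [0.2,-6.5,0],"delta_rot": [0,0,-14],"jaw": 5},{"offset": [0.4,-10,0],"delta_rot": [0,0,-21],"jaw": 5},{"offset": [0.6,-13.5,1],"delta_rot": [0,0,-28],"jaw": 5},{"offset": [0.8,-17,2],"delta_rot": [0,0,-35],"jaw": 5},{"offset": [0.9,-20.5,3],"delta_rot": [0,0,-42],"jaw": 5},{"offset": [1,-23,4],"delta_rot": [0,0,-49],"jaw": 5},{"offset": [1.1,-25.2,5],"delta_rot": [0,0,-56],"jaw": 5}]}}

```text
time: 8.03
position: [0.5765, 0.0406, 0.2217]
tool_rot: [0.922, 0.388, -0.0, -0.001]
ft_force: [-0.2, -0.8, -0.3]
grip_width: 0.05
```

Call:
{"method": "drive_tool", "body": {"plan": [{"offset": [0,0,0],"delta_rot": [0,0,-7],"jaw": 5},{"offset": [0,0,0],"delta_rot": [0,0,-14],"jaw": 5},{"offset": [0,0,0],"delta_rot": [0,0,-21],"jaw": 5},{"offset": [0,0,2],"delta_rot": [0,0,-28],"jaw": 5},{"offset": [0,0,4],"delta_rot": [0,0,-33.7],"jaw": 5},{"offset": [0,0,6],"delta_rot": [0,0,-33.7],"jaw": 5},{"offset": [0,0,6],"delta_rot": [0,0,-33.7],"jaw": 5},{"offset": [0,0,6],"delta_rot": [0,0,-33.7],"jaw": 5}]}}

```text
time: 8.7
position: [0.5758, 0.0378, 0.1614]
tool_rot: [0.772, 0.635, -0.001, -0.001]
ft_force: [0.3, 0.2, 0.3]
grip_width: 0.0498
```

```bash
python3 - <<'E'
from h import *
s=camera('side')[:,:,::-1];cv2.imwrite('pics/s6.png',cv2.resize(s[120:295,230:400],None,fx=3,fy=3))
cmd(heat(.06,0,.09),YAW+np.pi/2)
E
```

```text
t 8.75 offset cm [-0.0169 -0.0504  7.2609] rot deg [-0.0312 -0.004   0.053 ] pos [0.577  0.0374 0.1626] F [ 0.3119 -0.3965  0.0693]
```

View pics/s6.png

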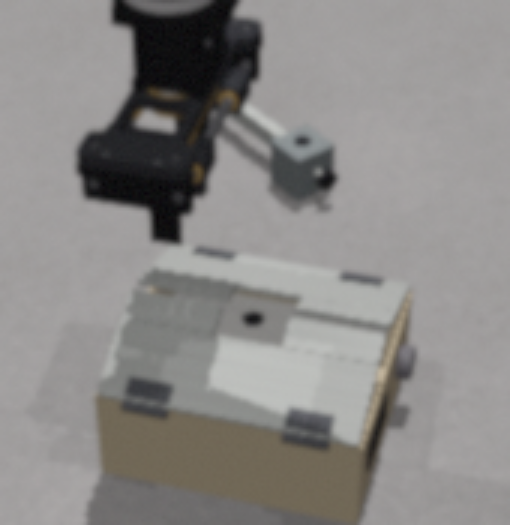

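Call:
{"method": "drive_tool", "body": {"plan": [{"offset": [0,0,2],"delta_rot": [0,0,0],"jaw": 5},{"offset": [0,0,4],"delta_rot": [0,0,0],"jaw": 5},{"offset": [0,0,5],"delta_rot": [0,0,0],"jaw": 5},{"offset": [0,0,6],"delta_rot": [0,0,0],"jaw": 5},{"offset": [0,0,6.7],"delta_rot": [0,0,0],"jaw": 5},{"offset": [0,0,7.3],"delta_rot": [0,0,0],"jaw": 5},{"offset": [0,0,7.8],"delta_rot": [0,0,0],"jaw": 5},{"offset": [0,0,7.8],"delta_rot": [0,0,0],"jaw": 5}]}}

```text
time: 9.42
position: [0.5773, 0.0361, 0.0841]
tool_rot: [0.773, 0.634, 0.0, -0.0]
ft_force: [0.5, 0.7, 0.5]
grip_width: 0.0502
```

```bash
python3 - <<'E'
from h import *
s=camera('side')[:,:,::-1];cv2.imwrite('pics/s7.png',cv2.resize(s[120:295,230:400],None,fx=3,fy=3))
cmd(heat(.06,0,.09),YAW+np.pi/2)
E
```

```text
t 9.4667 offset cm [ 0.1051 -0.1162 -0.5539] rot deg [ 0.0104 -0.0024 -0.0455] pos [0.5774 0.0361 0.0845] F [ 0.2503 -0.0038  0.3995]
```

View pics/s7.png

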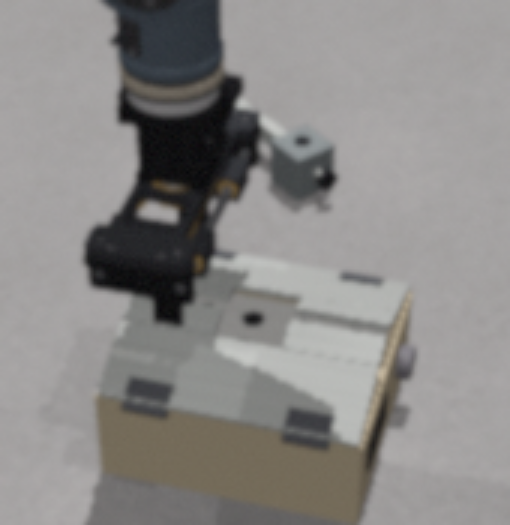

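```bash
python3 - <<'E'
from h import *
print((proj('side',[.5682,.0807,.0855])-[180,100])*2, "s3")
print((proj('side',[.5691,.0806,.105])-[180,100])*2, "s3")
o=get_obs()
for z in(.0845,.105):
  for d in(-.03,.03):
    p=heat(.06,d,z); p[:2]+=o['position'][:2]-heat(.06,0,0)[:2]
    print((proj('side',p)-[230,120])*3)
print(proj('wrist',[*o['position'][:2],.086],Tt()))
w=camera('wrist')[:,:,::-1];cv2.imwrite('pics/w7.png',w)
s=camera('side')[:,:,::-1];cv2.imwrite('pics/s7b.png',cv2.resize(s[180:290,250:375],None,fx=6,fy=6,interpolation=cv2.INTER_CUBIC))
E
```

```text
[224.9197 279.2005] s3
[223.6108 266.024 ] s3
[192.8548 295.6086]
[169.5714 345.2507]
[192.1519 275.2186]
[168.5761 324.6816]
[313.2844 280.3379]
```

View pics/s7b.png

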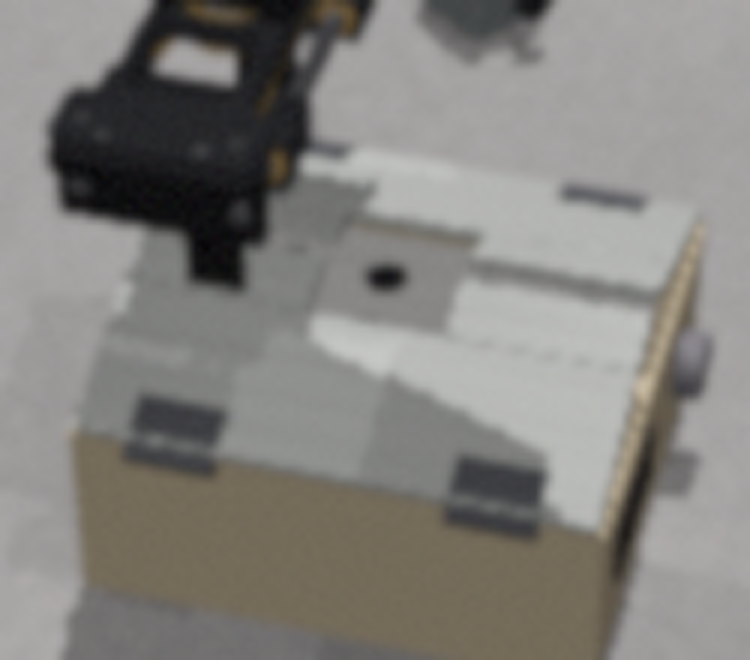

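View pics/w7.png

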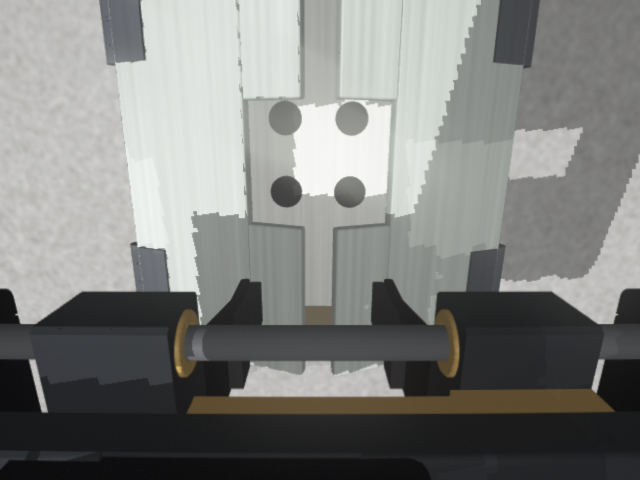

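Call:
{"method": "drive_tool", "body": {"plan": [{"offset": [0,0,0.3],"delta_rot": [0,0,0],"jaw": 5},{"offset": [0,0,0.6],"delta_rot": [0,0,0],"jaw": 5},{"offset": [0,0,0.9],"delta_rot": [0,0,0],"jaw": 5},{"offset": [0,0,1.2],"delta_rot": [0,0,0],"jaw": 5},{"offset": [0,0,1.4],"delta_rot": [0,0,0],"jaw": 5},{"offset": [0,0,1.6],"delta_rot": [0,0,0],"jaw": 5},{"offset": [0,0,1.7],"delta_rot": [0,0,0],"jaw": 5},{"offset": [0,0,1.7],"delta_rot": [0,0,0],"jaw": 5}]}}

```text
time: 10.23
position: [0.5773, 0.0361, 0.0671]
tool_rot: [0.773, 0.634, 0.0, 0.0]
ft_force: [0.3, -0.5, 1.1]
grip_width: 0.0497
```

```bash
python3 - <<'E'
from h import *
cmd(heat(.06,0,.066),YAW+np.pi/2)
s=camera('side')[:,:,::-1];cv2.imwrite('pics/s8b.png',cv2.resize(s[180:290,250:375],None,fx=6,fy=6,interpolation=cv2.INTER_CUBIC))
w=camera('wrist')[:,:,::-1];cv2.imwrite('pics/w8.png',w)
cmd(heat(.06,0,.066),YAW+np.pi/2)
E
```

```text
t 10.2333 offset cm [ 0.1082 -0.1125  0.1138] rot deg [ 0.0091 -0.0011 -0.0462] pos [0.5773 0.0361 0.0671] F [ 0.3067 -0.4672  1.1396]
t 10.3333 offset cm [ 0.1052 -0.0794  0.1145] rot deg [-0.029   0.0019 -0.0423] pos [0.577  0.0362 0.0671] F [ 0.1364  0.2898 -0.1074]
```

View pics/s8b.png

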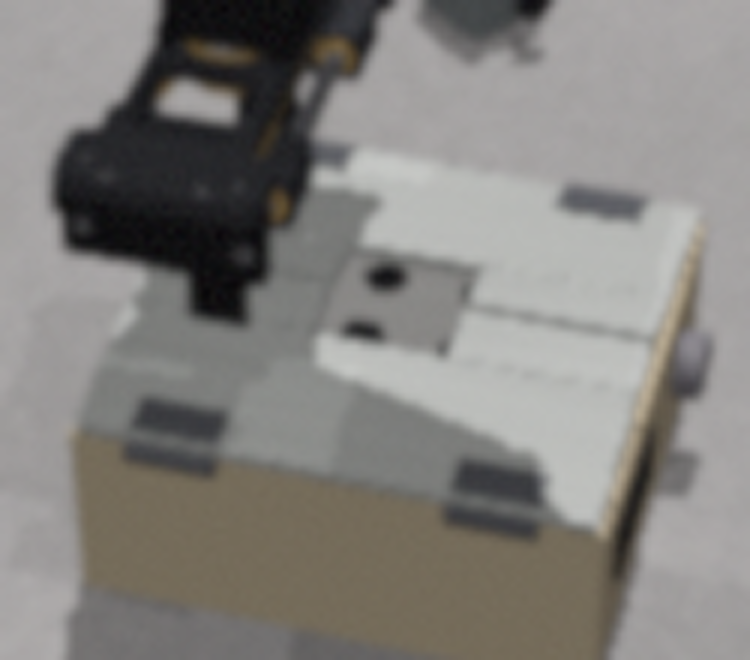

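View pics/w8.png

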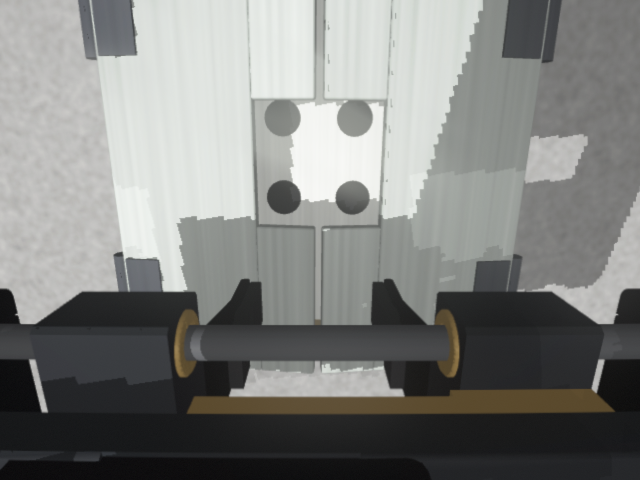

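Call:
{"method": "drive_tool", "body": {"plan": [{"offset": [0,0,0.1],"delta_rot": [0,0,0],"jaw": 5},{"offset": [0,0,0.2],"delta_rot": [0,0,0],"jaw": 5},{"offset": [0,0,0.25],"delta_rot": [0,0,0],"jaw": 5},{"offset": [0,0,0.3],"delta_rot": [0,0,0],"jaw": 5},{"offset": [0,0,0.3],"delta_rot": [0,0,0],"jaw": 5},{"offset": [0,0,0.3],"delta_rot": [0,0,0],"jaw": 5},{"offset": [0,0,0.3],"delta_rot": [0,0,0],"jaw": 5},{"offset": [0,0,0.3],"delta_rot": [0,0,0],"jaw": 5}]}}

```text
time: 11.0
position: [0.577, 0.0362, 0.0644]
tool_rot: [0.773, 0.634, -0.0, -0.0]
ft_force: [0.4, 0.4, 2.2]
grip_width: 0.0495
```

Call:
{"method": "drive_tool", "body": {"plan": [{"offset": [0,0,0.1],"delta_rot": [0,0,0],"jaw": 5},{"offset": [0,0,0.2],"delta_rot": [0,0,0],"jaw": 5},{"offset": [0,0,0.25],"delta_rot": [0,0,0],"jaw": 5},{"offset": [0,0,0.3],"delta_rot": [0,0,0],"jaw": 5},{"offset": [0,0,0.3],"delta_rot": [0,0,0],"jaw": 5},{"offset": [0,0,0.3],"delta_rot": [0,0,0],"jaw": 5},{"offset": [0,0,0.3],"delta_rot": [0,0,0],"jaw": 5},{"offset": [0,0,0.3],"delta_rot": [0,0,0],"jaw": 5}]}}

```text
time: 11.67
position: [0.5771, 0.0361, 0.0613]
tool_rot: [0.773, 0.634, -0.0, -0.0]
ft_force: [0.9, 0.3, 2.1]
grip_width: 0.0498
```

```bash
python3 - <<'E'
from h import *
cmd(heat(.06,0,.066),YAW+np.pi/2)
T=Tt();np.save('T9.npy',T);w=camera('wrist')[:,:,::-1];cv2.imwrite('pics/w9.png',w)
E
```

```text
t 11.6667 offset cm [ 0.1071 -0.0856 -0.4683] rot deg [-0.013   0.0003 -0.0424] pos [0.5771 0.0361 0.0613] F [0.927  0.3306 2.0673]
```

View pics/w9.png

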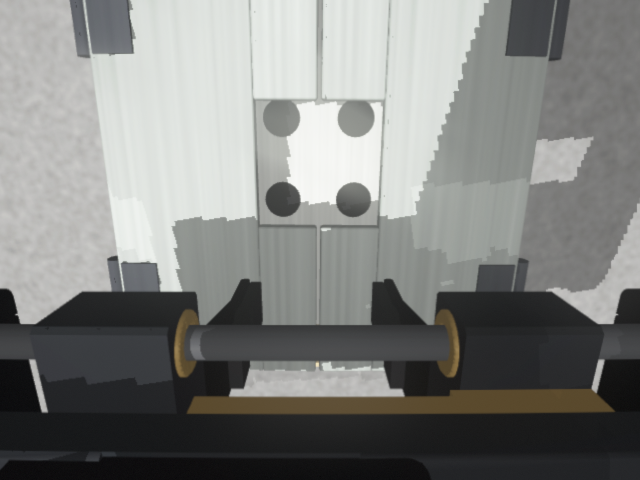

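Call:
{"method": "drive_tool", "body": {"plan": [{"offset": [0,0,0.1],"delta_rot": [0,0,0],"jaw": 5},{"offset": [0,0,0.2],"delta_rot": [0,0,0],"jaw": 5},{"offset": [0,0,0.3],"delta_rot": [0,0,0],"jaw": 5},{"offset": [0,0,0.35],"delta_rot": [0,0,0],"jaw": 5},{"offset": [0,0,0.4],"delta_rot": [0,0,0],"jaw": 5},{"offset": [0,0,0.4],"delta_rot": [0,0,0],"jaw": 5},{"offset": [0,0,0.4],"delta_rot": [0,0,0],"jaw": 5},{"offset": [0,0,0.4],"delta_rot": [0,0,0],"jaw": 5}]}}

```text
time: 12.38
position: [0.5772, 0.0361, 0.06]
tool_rot: [0.773, 0.635, 0.0, 0.0]
ft_force: [-5.1, 0.4, 18.0]
grip_width: 0.0501
```

```bash
python3 - <<'E'
from h import *
T=Tt();np.save('T10.npy',T);w=camera('wrist')[:,:,::-1];cv2.imwrite('pics/w10.png',w)
s=camera('side')[:,:,::-1];cv2.imwrite('pics/s10.png',s)
cv2.imwrite('pics/s10b.png',cv2.resize(s[180:290,250:375],None,fx=6,fy=6,interpolation=cv2.INTER_CUBIC))
print(get_obs()['ft_force'])
E
```

```text
[-4.5174 -0.0106 17.8983]
```

View pics/s10b.png

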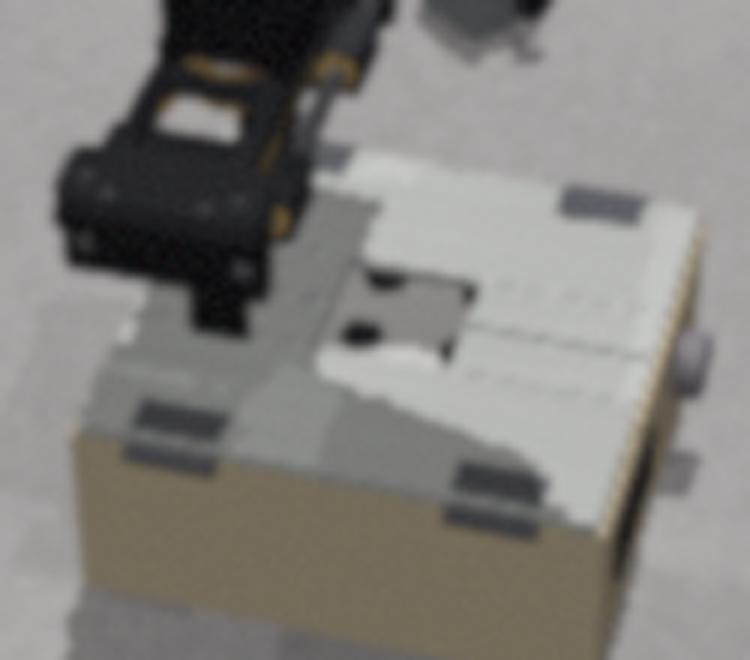

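View pics/w10.png

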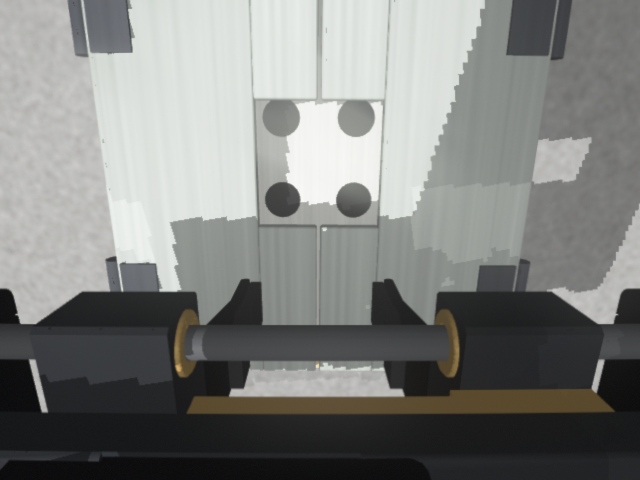

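```bash
python3 - <<'E'
from h import *
T=np.load('T10.npy')
P=[onz('wrist',p,.086,T)[:2] for p in[(255,99),(384,99),(378,225),(259,225)]]
print(P,np.mean(P,0),[np.linalg.norm(P[i]-P[i-1]) for i in range(4)],C)
d=P[1]-P[0];print(np.rad2deg(np.arctan2(d[1],d[0])))
w=cv2.imread('pics/w10.png');cv2.imwrite('pics/w10c.png',cv2.resize(w[70:250,230:410],None,fx=3.3,fy=3.3,interpolation=cv2.INTER_CUBIC))
E
```

```text
[array([0.4879, 0.0309]), array([0.4978, 0.0807]), array([0.5479, 0.0706]), array([0.5379, 0.0205])] [0.5179 0.0507] [np.float64(0.051112436208459434), np.float64(0.05080684873106313), np.float64(0.05113113233558303), np.float64(0.051089832569316734)] [0.5176 0.049 ]
78.72972689862499
```

View pics/w10c.png

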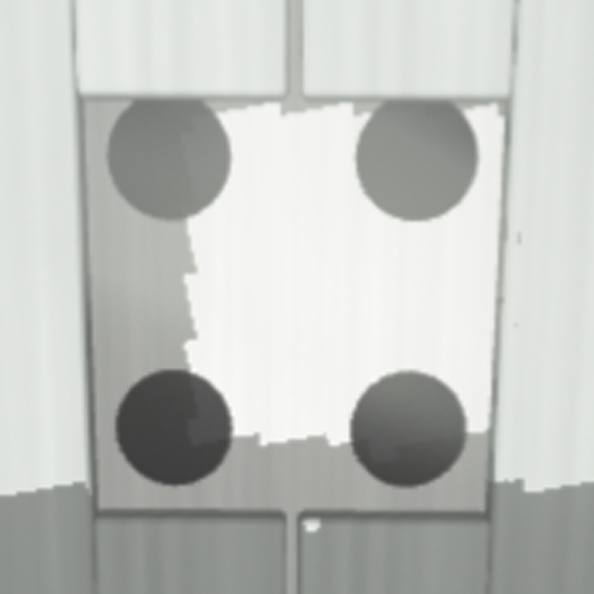

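```bash
python3 - <<'E'
from h import *
cmd(np.array([.5345,-.3049,.16]),np.deg2rad(41.2))
E
```

```text
t 12.4833 offset cm [-34.2848   2.4622  -9.9993] rot deg [ 0.0439 -0.0086 37.5717] pos [0.5772 0.0362 0.06  ] F [-4.5174 -0.0106 17.8983]
```

Call:
{"method": "drive_tool", "body": {"plan": [{"offset": [0,0,-0.3],"delta_rot": [0,0,0],"jaw": 5},{"offset": [0,0,-1.5],"delta_rot": [0,0,0],"jaw": 5},{"offset": [0,0,-4],"delta_rot": [0,0,0],"jaw": 5},{"offset": [0,0,-8],"delta_rot": [0,0,5],"jaw": 6},{"offset": [-3,0.2,-11],"delta_rot": [0,0,10],"jaw": 6},{"offset": [-6,0.5,-12],"delta_rot": [0,0,16],"jaw": 6},{"offset": [-9.5,0.7,-12],"delta_rot": [0,0,22],"jaw": 6},{"offset": [-13,0.9,-12],"delta_rot": [0,0,28],"jaw": 6}]}}

```text
time: 13.15
position: [0.561, -0.0942, 0.1785]
tool_rot: [0.904, 0.427, 0.001, 0.001]
ft_force: [0.1, 0.2, 0.7]
grip_width: 0.0594
```

```bash
python3 - <<'E'
from h import *
cmd(np.array([.5345,-.3049,.16]),np.deg2rad(41.2))
E
```

```text
t 13.15 offset cm [-17.9611  11.3353   1.8669] rot deg [ 0.1339 -0.056   9.3549] pos [ 0.561  -0.0942  0.1785] F [0.1149 0.2357 0.6633]
```

Call:
{"method": "drive_tool", "body": {"plan": [{"offset": [-3,1.8,0],"delta_rot": [0,0,2],"jaw": 6},{"offset": [-6,3.8,0],"delta_rot": [0,0,5],"jaw": 6},{"offset": [-9,5.7,0.5],"delta_rot": [0,0,7],"jaw": 6},{"offset": [-12,7.6,1],"delta_rot": [0,0,9],"jaw": 6},{"offset": [-15,9.5,1.5],"delta_rot": [0,0,9.4],"jaw": 6},{"offset": [-17,10.8,1.9],"delta_rot": [0,0,9.4],"jaw": 6},{"offset": [-18,11.3,1.9],"delta_rot": [0,0,9.4],"jaw": 6},{"offset": [-18,11.3,1.9],"delta_rot": [0,0,9.4],"jaw": 6}]}}

```text
time: 13.82
position: [0.5335, -0.3063, 0.1576]
tool_rot: [0.936, 0.352, -0.0, -0.0]
ft_force: [0.5, -0.6, 0.4]
grip_width: 0.0598
```

```bash
python3 - <<'E'
from h import *
camera('top')
t=camera('top')[:,:,::-1];cv2.imwrite('pics/t11.png',cv2.resize(t[180:290,235:350],None,fx=5,fy=5,interpolation=cv2.INTER_CUBIC))
T=Tt();np.save('T11.npy',T);w=camera('wrist')[:,:,::-1];cv2.imwrite('pics/w11.png',w)
cmd(np.array([.5345,-.3049,.05]),np.deg2rad(41.2))
P=[proj('wrist',np.array(p),T) for p in [(.5345,-.3049,.04),(.4996,-.265,.048),(.6316,-.4159,.04)]];print(P)
s=camera('side')[:,:,::-1];cv2.imwrite('pics/s11.png',s)
E
```

```text
t 13.9667 offset cm [-0.1642  0.2364 10.8328] rot deg [-0.0896 -0.0303  0.2075] pos [ 0.5342 -0.3022  0.1583] F [-0.5427  0.5694  0.2552]
[array([313.155 , 228.4557]), array([313.0629, 163.1729]), array([313.2259, 383.7957])]
```

View pics/t11.png

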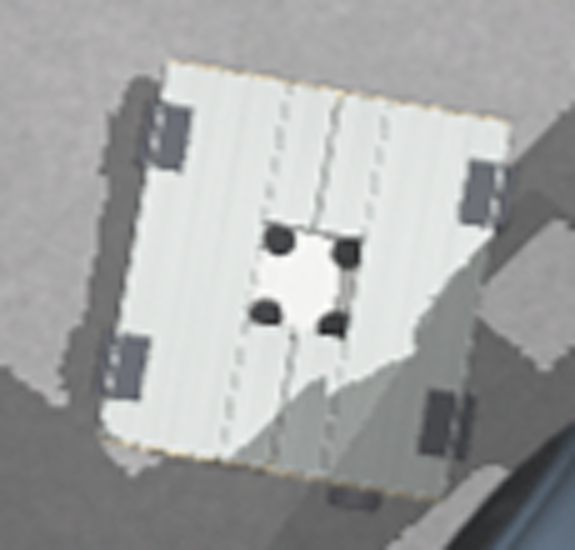

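View pics/w11.png

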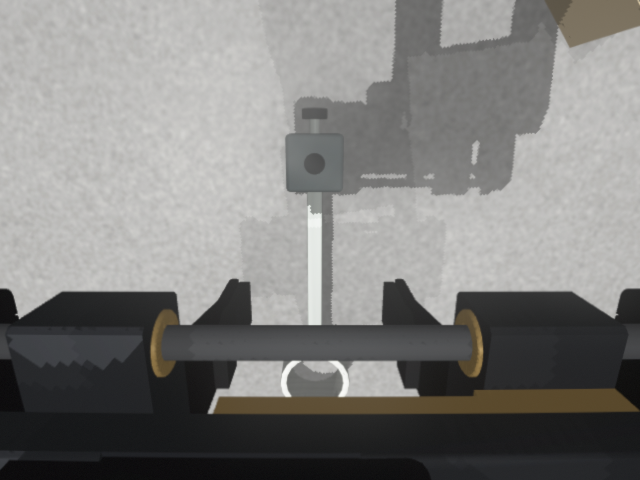

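View pics/s11.png

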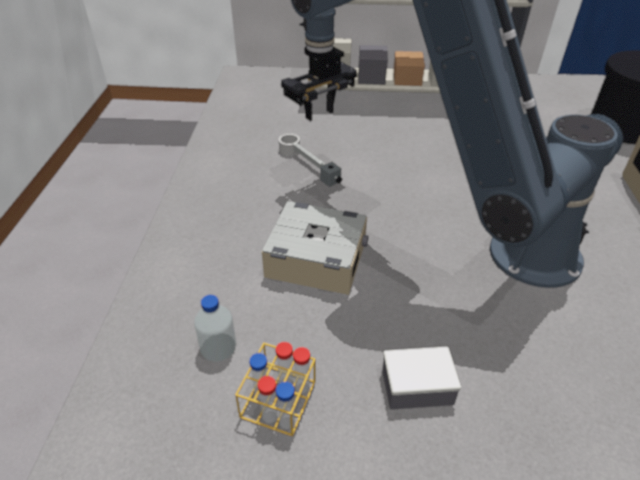

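Call:
{"method": "drive_tool", "body": {"plan": [{"offset": [-0.1,0.2,2.5],"delta_rot": [0,0,0.2],"jaw": 6},{"offset": [-0.1,0.2,5.5],"delta_rot": [0,0,0.2],"jaw": 6},{"offset": [-0.1,0.2,8.5],"delta_rot": [0,0,0.2],"jaw": 6},{"offset": [-0.1,0.2,11],"delta_rot": [0,0,0.2],"jaw": 6},{"offset": [-0.1,0.2,12.5],"delta_rot": [0,0,0.2],"jaw": 6},{"offset": [-0.1,0.2,13.5],"delta_rot": [0,0,0.2],"jaw": 6},{"offset": [-0.1,0.2,13.8],"delta_rot": [0,0,0.2],"jaw": 6},{"offset": [-0.1,0.2,13.8],"delta_rot": [0,0,0.2],"jaw": 6}]}}

```text
time: 14.68
position: [0.5351, -0.3051, 0.0203]
tool_rot: [0.936, 0.352, -0.0, -0.0]
ft_force: [0.1, 0.7, 0.4]
grip_width: 0.06
```

```bash
python3 - <<'E'
from h import *
T=Tt();np.save('T12.npy',T);w=camera('wrist')[:,:,::-1];cv2.imwrite('pics/w12.png',w)
cmd(np.array([.5345,-.3049,.0]),np.deg2rad(41.2))
s=camera('side')[:,:,::-1];cv2.imwrite('pics/s12.png',cv2.resize(s[60:210,250:400],None,fx=4,fy=4,interpolation=cv2.INTER_CUBIC))
o=get_obs()['position']
j=np.array([.7524,.6587,0])
for z in(.0,.02,.026):
  print(z,[(proj('side',o+j*a*.03+[0,0,z])-[250,60])*4 for a in(-1,1)])
E
```

```text
t 14.7333 offset cm [-0.0268 -0.1435  2.1133] rot deg [ 0.0581 -0.0117  0.0223] pos [ 0.5356 -0.3058  0.0211] F [-0.4102 -0.2313 -0.6521]
0.0 [array([306.0852, 407.6825]), array([239.2651, 436.6019])]
0.02 [array([306.489 , 384.1794]), array([239.0674, 412.9357])]
0.026 [array([306.6116, 377.0454]), array([239.0074, 405.751 ])]
```

View pics/w12.png

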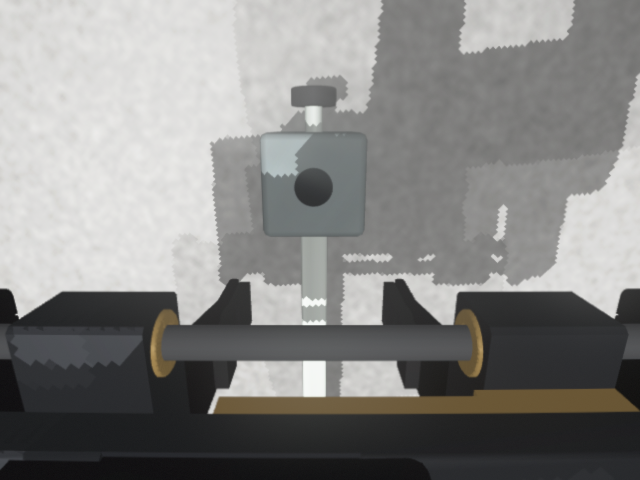

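View pics/s12.png

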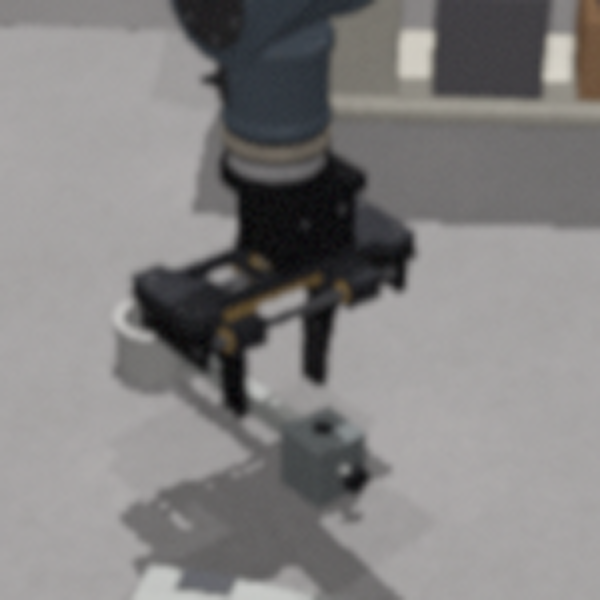

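Call:
{"method": "drive_tool", "body": {"plan": [{"offset": [0,-0.1,0.6],"delta_rot": [0,0,0],"jaw": 6},{"offset": [0,-0.1,1.2],"delta_rot": [0,0,0],"jaw": 6},{"offset": [0,-0.1,1.7],"delta_rot": [0,0,0],"jaw": 6},{"offset": [0,-0.1,2.1],"delta_rot": [0,0,0],"jaw": 6},{"offset": [0,-0.1,2.4],"delta_rot": [0,0,0],"jaw": 6},{"offset": [0,-0.1,2.6],"delta_rot": [0,0,0],"jaw": 6},{"offset": [0,-0.1,2.6],"delta_rot": [0,0,0],"jaw": 6},{"offset": [0,-0.1,2.6],"delta_rot": [0,0,0],"jaw": 6}]}}

```text
time: 15.45
position: [0.5342, -0.3054, -0.0057]
tool_rot: [0.936, 0.351, -0.0, -0.0]
ft_force: [0.2, 0.1, 0.6]
grip_width: 0.0604
```

```bash
python3 - <<'E'
from h import *
T=Tt();np.save('T13.npy',T);w=camera('wrist')[:,:,::-1];cv2.imwrite('pics/w13.png',w)
cmd(np.array([.5345,-.3049,.0]),np.deg2rad(41.2))
s=camera('side')[:,:,::-1];cv2.imwrite('pics/s13.png',cv2.resize(s[60:210,250:400],None,fx=4,fy=4,interpolation=cv2.INTER_CUBIC))
E
```

```text
t 15.5 offset cm [ 0.0575 -0.0376 -0.5544] rot deg [ 0.0088 -0.0026 -0.0486] pos [ 0.5343 -0.3056 -0.0055] F [0.7324 0.8134 0.2793]
```

View pics/s13.png

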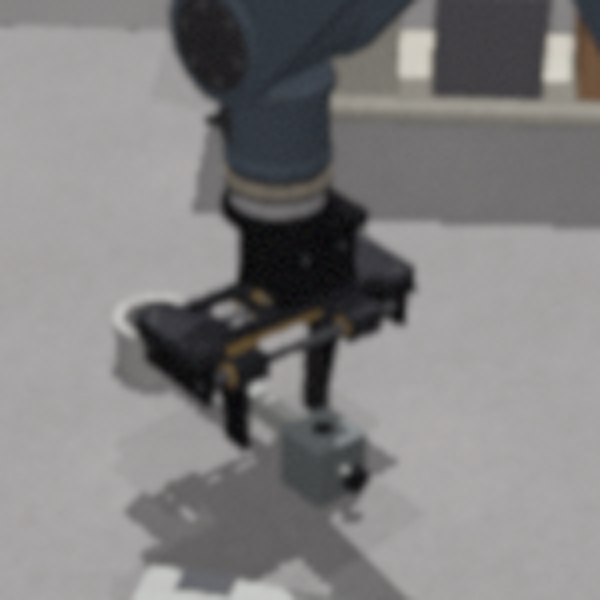

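View pics/w13.png

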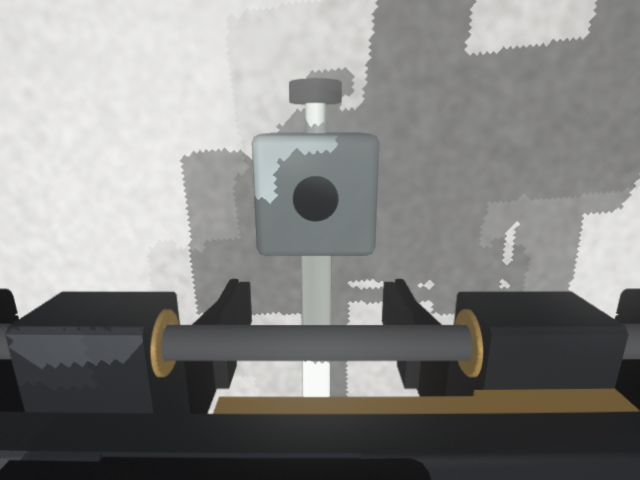

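Call:
{"method": "drive_tool", "body": {"plan": [{"offset": [0,0,0],"delta_rot": [0,0,0],"jaw": 3},{"offset": [0,0,0],"delta_rot": [0,0,0],"jaw": 2},{"offset": [0,0,0],"delta_rot": [0,0,0],"jaw": 1.4},{"offset": [0,0,0],"delta_rot": [0,0,0],"jaw": 0.8},{"offset": [0,0,0],"delta_rot": [0,0,0],"jaw": 0},{"offset": [0,0,0],"delta_rot": [0,0,0],"jaw": 0},{"offset": [0,0,0],"delta_rot": [0,0,0],"jaw": 0},{"offset": [0,0,0],"delta_rot": [0,0,0],"jaw": 0}], "squeeze": 45}}

```text
time: 16.22
position: [0.5343, -0.3054, -0.0056]
tool_rot: [0.936, 0.352, -0.0, 0.0]
ft_force: [-0.1, -0.2, -0.4]
grip_width: 0.0145
```

```bash
python3 - <<'E'
from h import *
T=np.load('T13.npy')
for px in[(315,198)]:
  p=onz('wrist',px,.048,T); print(np.linalg.inv(T)@np.append(p,1))
o=get_obs();print(o['grip_width'],o['position'],o['ft_force'],o['time'])
E
```

```text
[ 0.001  -0.0531 -0.0537  1.    ]
0.014470179076918518 [ 0.5343 -0.3054 -0.0056] [-0.0604 -0.1707 -0.3609] 16.2167
```

Call:
{"method": "drive_tool", "body": {"plan": [{"offset": [0,0,0],"delta_rot": [0,0,0],"jaw": 0},{"offset": [0,0,0],"delta_rot": [0,0,0],"jaw": 0},{"offset": [0,0,0],"delta_rot": [0,0,0],"jaw": 0},{"offset": [0,0,-0.5],"delta_rot": [0,0,0],"jaw": 0},{"offset": [0,0,-1],"delta_rot": [0,0,0],"jaw": 0},{"offset": [0,0,-1.7],"delta_rot": [0,0,0],"jaw": 0},{"offset": [0,0,-2.4],"delta_rot": [0,0,0],"jaw": 0},{"offset": [0,0,-3],"delta_rot": [0,0,0],"jaw": 0}]}}

```text
time: 16.88
position: [0.5343, -0.3055, 0.0252]
tool_rot: [0.936, 0.351, 0.0, 0.0]
ft_force: [0.3, -0.2, -4.1]
grip_width: 0.0117
```

```bash
python3 - <<'E'
from h import *
w=camera('wrist')[:,:,::-1];cv2.imwrite('pics/w14.png',w)
s=camera('side')[:,:,::-1];cv2.imwrite('pics/s14.png',cv2.resize(s[60:210,250:400],None,fx=4,fy=4,interpolation=cv2.INTER_CUBIC))
o=get_obs();print(o['grip_width'],o['position'],o['ft_force'],o['moment'],o['time'])
E
```

```text
0.01160532022949994 [ 0.5352 -0.3061  0.026 ] [ 0.0225 -0.2498 -4.0956] [-0.0954 -0.0274  0.0522] 16.9833
```

View pics/s14.png

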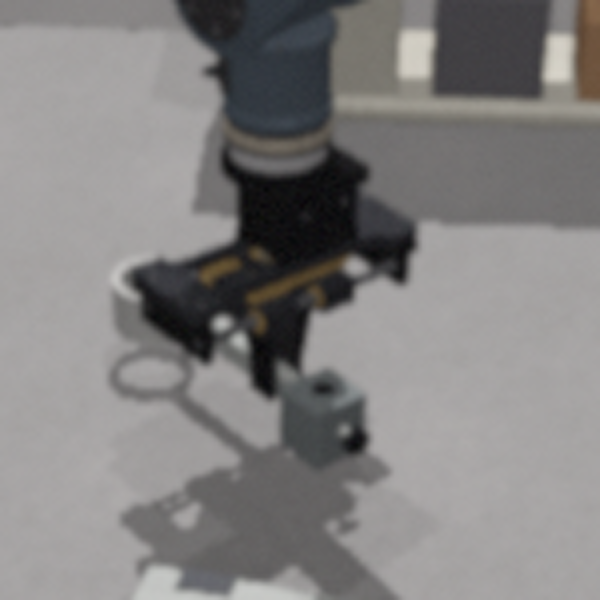

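```bash
python3 - <<'E'
from h import *
cmd(np.array([.4207,.1601,.16]),np.deg2rad(41.4))
E
```

```text
t 16.9833 offset cm [ 22.0768 -42.5955 -13.516 ] rot deg [ 0.1715 -0.0268 -0.2382] pos [ 0.5352 -0.3061  0.026 ] F [ 0.0225 -0.2498 -4.0956]
```

Lifted about 3 cm, level, and carrying about 4 N. Next: up, then across at moderate speed.

Call:
{"method": "drive_tool", "body": {"plan": [{"offset": [0,0,-1],"delta_rot": [0,0,0],"jaw": 0},{"offset": [0,0,-3],"delta_rot": [0,0,0],"jaw": 0},{"offset": [0,0,-5],"delta_rot": [0,0,0],"jaw": 0},{"offset": [0,0,-7.5],"delta_rot": [0,0,0],"jaw": 0},{"offset": [0,0,-10],"delta_rot": [0,0,0],"jaw": 0},{"offset": [0,0,-12],"delta_rot": [0,0,0],"jaw": 0},{"offset": [0,0,-13.5],"delta_rot": [0,0,0],"jaw": 0},{"offset": [0,0,-14],"delta_rot": [0,0,0],"jaw": 0}]}}

```text
time: 17.65
position: [0.5354, -0.3063, 0.1678]
tool_rot: [0.936, 0.352, 0.001, 0.002]
ft_force: [-0.3, -0.7, -3.4]
grip_width: 0.0118
```

Call:
{"method": "drive_tool", "body": {"plan": [{"offset": [0.5,-1,0],"delta_rot": [0,0,0],"jaw": 0},{"offset": [1.4,-2.8,0],"delta_rot": [0,0,0],"jaw": 0},{"offset": [2.6,-5,0],"delta_rot": [0,0,0],"jaw": 0},{"offset": [3.8,-7.3,0],"delta_rot": [0,0,0],"jaw": 0},{"offset": [5,-9.6,0],"delta_rot": [0,0,0],"jaw": 0},{"offset": [6.2,-12,0],"delta_rot": [0,0,0],"jaw": 0},{"offset": [7.4,-14.3,0],"delta_rot": [0,0,0],"jaw": 0},{"offset": [8.6,-16.6,0],"delta_rot": [0,0,0],"jaw": 0}]}}

```text
time: 18.32
position: [0.4873, -0.1212, 0.1631]
tool_rot: [0.936, 0.351, -0.001, -0.002]
ft_force: [-0.2, 0.4, -4.5]
grip_width: 0.0116
```

Call:
{"method": "drive_tool", "body": {"plan": [{"offset": [1.2,-2.3,0],"delta_rot": [0,0,0],"jaw": 0},{"offset": [2.4,-4.6,0],"delta_rot": [0,0,0],"jaw": 0},{"offset": [3.6,-6.9,0],"delta_rot": [0,0,0],"jaw": 0},{"offset": [4.8,-9.2,0],"delta_rot": [0,0,0],"jaw": 0},{"offset": [6,-11.5,0],"delta_rot": [0,0,0],"jaw": 0},{"offset": [7.2,-13.8,0],"delta_rot": [0,0,0],"jaw": 0},{"offset": [8.2,-15.8,0],"delta_rot": [0,0,0],"jaw": 0},{"offset": [9,-17.4,0],"delta_rot": [0,0,0],"jaw": 0}]}}

```text
time: 18.98
position: [0.4397, 0.0687, 0.1633]
tool_rot: [0.936, 0.352, -0.002, -0.001]
ft_force: [-0.2, 0.7, -4.7]
grip_width: 0.0116
```

```bash
python3 - <<'E'
from h import *
cmd(np.array([.4207,.1601,.16]),np.deg2rad(41.4))
print(get_obs()['grip_width'])
E
```

```text
t 18.9833 offset cm [ 4.5893 -8.1281  0.3501] rot deg [-0.2188  0.15   -0.1942] pos [0.4397 0.0687 0.1633] F [-0.2207  0.6679 -4.6843]
0.01157210589330089
```

Call:
{"method": "drive_tool", "body": {"plan": [{"offset": [0.9,-1.6,0],"delta_rot": [0,0,0],"jaw": 0},{"offset": [1.8,-3.2,0],"delta_rot": [0,0,0],"jaw": 0},{"offset": [2.7,-4.8,0],"delta_rot": [0,0,0],"jaw": 0},{"offset": [3.5,-6.2,0.3],"delta_rot": [0,0,0],"jaw": 0},{"offset": [4.1,-7.2,1],"delta_rot": [0,0,0],"jaw": 0},{"offset": [4.3,-7.7,1.5],"delta_rot": [0,0,0],"jaw": 0},{"offset": [4.3,-7.7,2],"delta_rot": [0,0,0],"jaw": 0},{"offset": [4.3,-7.7,2],"delta_rot": [0,0,0],"jaw": 0}]}}

```text
time: 19.65
position: [0.4228, 0.1525, 0.143]
tool_rot: [0.936, 0.352, -0.002, -0.0]
ft_force: [0.8, 0.2, -5.3]
grip_width: 0.0116
```

```bash
python3 - <<'E'
from h import *
camera('top');camera('top')
T=Tt();np.save('T15.npy',T);w=camera('wrist')[:,:,::-1];cv2.imwrite('pics/w15.png',w)
t=camera('top')[:,:,::-1];s=camera('side')[:,:,::-1]
cv2.imwrite('pics/t15.png',t);cv2.imwrite('pics/s15.png',s)
cv2.imwrite('pics/s15c.png',cv2.resize(s[120:320,230:480],None,fx=3,fy=3,interpolation=cv2.INTER_CUBIC))
cmd(np.array([.4207,.1601,.131]),np.deg2rad(41.4))
E
```

```text
t 19.9 offset cm [ 0.1947 -0.8964  1.3615] rot deg [ 0.0222 -0.0201 -0.3067] pos [0.4251 0.1521 0.1446] F [-0.3119  0.6207 -4.2348]
```

View pics/s15c.png

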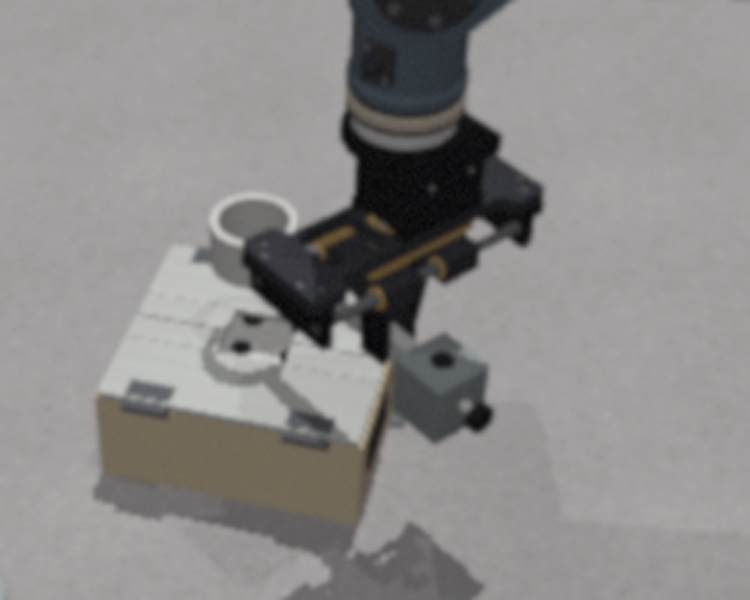

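View pics/t15.png

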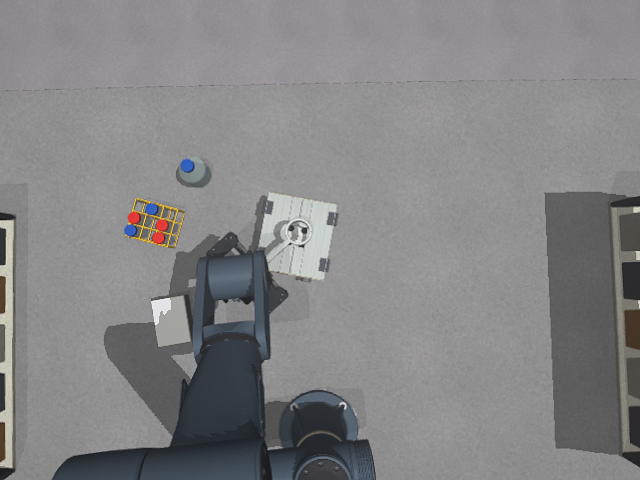

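View pics/w15.png

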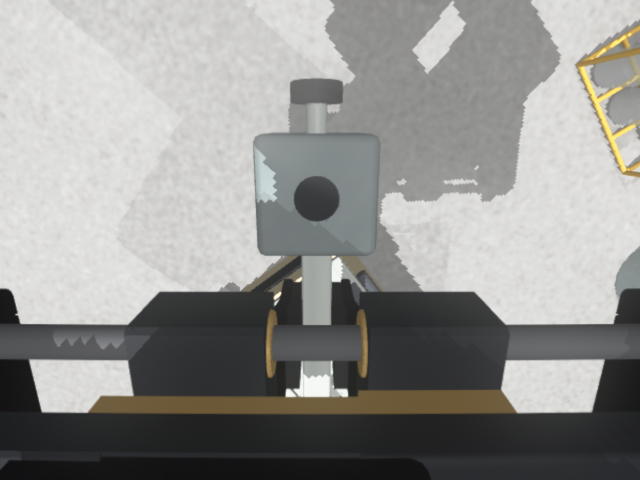

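Call:
{"method": "drive_tool", "body": {"plan": [{"offset": [0.1,-0.3,0.3],"delta_rot": [0,0,0],"jaw": 0},{"offset": [0.1,-0.6,0.6],"delta_rot": [0,0,0],"jaw": 0},{"offset": [0.2,-0.9,0.9],"delta_rot": [0,0,0],"jaw": 0},{"offset": [0.2,-0.9,1.2],"delta_rot": [0,0,0],"jaw": 0},{"offset": [0.2,-0.9,1.35],"delta_rot": [0,0,0],"jaw": 0},{"offset": [0.2,-0.9,1.35],"delta_rot": [0,0,0],"jaw": 0},{"offset": [0.2,-0.9,1.35],"delta_rot": [0,0,0],"jaw": 0},{"offset": [0.2,-0.9,1.35],"delta_rot": [0,0,0],"jaw": 0}]}}

```text
time: 20.57
position: [0.4204, 0.1607, 0.131]
tool_rot: [0.936, 0.352, 0.0, 0.0]
ft_force: [-0.1, 0.1, -5.4]
grip_width: 0.012
```

```bash
python3 - <<'E'
from h import *
cmd(np.array([.4207,.1601,.131]),np.deg2rad(41.4))
t=camera('top')[:,:,::-1];s=camera('side')[:,:,::-1]
cv2.imwrite('pics/t16.png',t);cv2.imwrite('pics/s16.png',s)
cv2.imwrite('pics/t16c.png',cv2.resize(t[195:285,255:345],None,fx=6,fy=6,interpolation=cv2.INTER_CUBIC))
cv2.imwrite('pics/s16c.png',cv2.resize(s[160:290,250:380],None,fx=4.5,fy=4.5,interpolation=cv2.INTER_CUBIC))
cmd(np.array([.4207,.1601,.131]),np.deg2rad(41.4))
o=get_obs();print(o['joint_velocities'],o['grip_width'])
E
```

```text
t 20.5667 offset cm [-0.0212  0.0661 -0.0028] rot deg [ 0.0081 -0.0086 -0.2407] pos [0.4204 0.1607 0.131 ] F [-0.0724  0.134  -5.4374]
t 20.6667 offset cm [-0.0257  0.0617  0.0092] rot deg [ 0.018  -0.0219 -0.2387] pos [0.4205 0.1607 0.1311] F [-0.4147  0.0571 -4.8678]
[ 0.0009 -0.0003  0.0019  0.001   0.0017  0.0014] 0.011727370997377582
```

View pics/t16c.png

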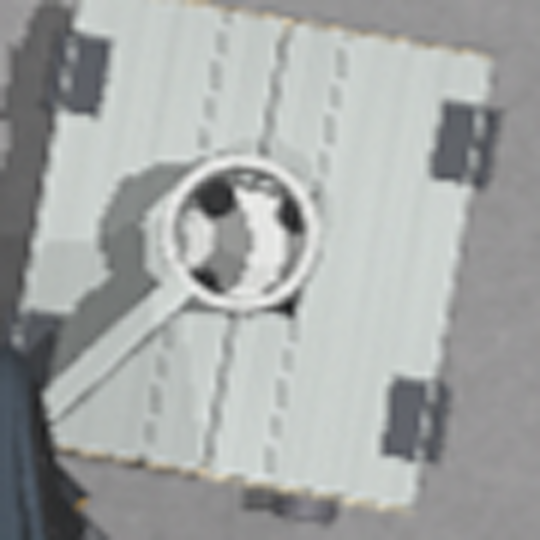

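View pics/s16c.png

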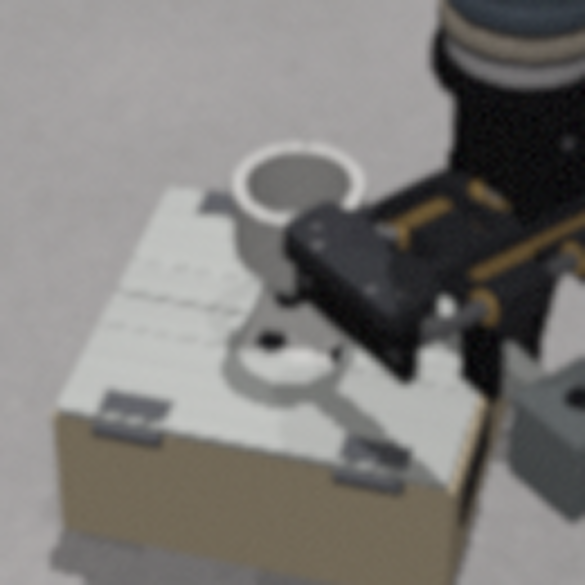

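```bash
python3 - <<'E'
from h import *
a=(255+(243.5)/6-.5,195+231.5/6-.5);b=(250+299.5/4.5-.5,160+183.5/4.5-.5)
p,e=tri(ray('top',a),ray('side',b));print('collar top',p,e,onz('top',a,.176))
# seam/port in top view t11: port projected
print((proj('top',[.518,.0497,.086])-[235,180])*5)
# expected seam ends in side crop if flat
for x,y in[(-.098,0),(.098,0),(.098,.089),(.098,-.089)]:
  print((x,y),(proj('side',heat(x,y,.086,c=np.array([.518,.0497])))-[250,160])*4.5,(proj('top',heat(x,y,.086,c=np.array([.518,.0497])))-[255,195])*6)
E
```

```text
collar top [0.5182 0.0487 0.1744] 0.0007791533497814243 [0.5185 0.0486 0.176 ]
[302.4096 277.3431]
(-0.098, 0) [487.3164 355.1753] [202.6196 469.3306]
(0.098, 0) [111.6689 287.5214] [282.8627  18.1528]
(0.098, 0.089) [ 53.1749 403.0128] [ 78.5915 -17.7243]
(0.098, -0.089) [164.2024 183.6925] [487.259   54.1156]
```

```bash
python3 -c "
from h import *
o=get_obs();print(o['time'],o['position'],o['grip_width'],o['ft_force'])
print(hand_in())"
```

```text
20.6667 [0.4205 0.1607 0.1311] 0.011727370997377582 [-0.4147  0.0571 -4.8678]
the job is handed in; nothing more can be done
None
```

I shut both lid leaves, picked up the bracket at its balance point, and handed the job in at 20.7 s. At hand-in it was held level and still, with its collar over the lid opening.

- **Lid:** My first passes stopped with both leaves about 0.3 rad open. The fingertips end about 20–26 mm short of the reported TCP, which disagrees with the stated tool frame. I pressed both leaves down together until they met the stop at about 18 N. Later top and side views show them flat and edge to edge, with the seam ends within about 2 mm of where they should be. The opening measured 51 mm against the stated 52 mm. I did not get an angle for each leaf.
- **Grip:** The boss centre measured 53 mm from the grasp point, which is where it should be with the grip at the balance point. The fingers closed to 11.7 mm on the 12 mm bar. The load was 4–5 N, and the boss stayed in the same place in the wrist view after the lift, so the bracket did not tip.
- **Final position:** Triangulation from two cameras puts the collar at (0.518, 0.049) and the opening at (0.518, 0.050), about 1 mm apart. The collar's underside is about 48 mm above the lid. The joints were at rest.
- **Bystanders:** The rack, bottle and tip box look unmoved in the pictures.

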